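# Clear the cutting mat and hang the frames on the drying rail

## Task

First clear the cutting mat: put every wood offcut and paper wad into the waste bin. Only when the scraps are all away, take each small wooden frame out of the rack and hang it on the drying rail, with the bar passing through its opening, so that every frame hangs freely from its top edge, at rest, without touching another frame. Leave the jar, paint bottles, mug and tape where they stand.

Things in the scene. Friction and masses are not known exactly. Their poses are not given: they have to be found in the camera images.
- frame_large: small empty picture frame of plain pale wood, 130 mm wide (its x), 150 mm tall (its z), 14 mm thick (its y); moulding 22 mm wide all round, so the opening is 86 x 106 mm, clear through along y. Starts upright in one slot of the rack. Origin: middle of its lower edge's underside; x along the width, y through the opening, z to the top edge. May be absent.
- frame_medium: small empty picture frame of plain pale wood, 120 mm wide (its x), 135 mm tall (its z), 14 mm thick (its y); moulding 22 mm wide all round, so the opening is 76 x 91 mm, clear through along y. Starts upright in one slot of the rack. Origin: middle of its lower edge's underside; x along the width, y through the opening, z to the top edge. May be absent.
- frame_small: small empty picture frame of plain pale wood, 110 mm wide (its x), 120 mm tall (its z), 14 mm thick (its y); moulding 22 mm wide all round, so the opening is 66 x 76 mm, clear through along y. Starts upright in one slot of the rack. Origin: middle of its lower edge's underside; x along the width, y through the opening, z to the top edge. May be absent.
- rack: fixed plywood rack, 150 (x) x 170 (y) x 52 mm high, with three parallel slots 18 mm wide and 40 mm deep running along its x, at y = -56, 0 and 56 mm; slot floor 12 mm above the origin. Origin: centre of its underside
- rail: fixed drying rail: wooden foot 120 (x) x 210 (y) x 12 mm; a steel post at y = +95 mm, no higher than the bar; a level steel bar, 12 mm diameter, along y, its axis 195 mm above the table, from the post (free from y = +85 mm) to its free end at y = -100 mm, where a tip turns up (to y = -114, z = 213 mm). Origin: centre of the foot's underside, under the bar's middle
- bar_tip (a point): point on the bar's axis at its free end, just where the tip turns up
- bar_root (a point): point on the bar's axis next to the post
- bin: fixed open black plastic waste bin, 130 (x) x 160 (y) mm, 62 mm high, wall 4 mm. Origin: centre of its underside
- mat: fixed grey cutting mat, 170 (x) x 260 (y) x 3 mm, on which the scraps lie. Origin: centre of its underside
- offcut_long: scrap: block-shaped offcut of pale wood moulding, 60 x 22 x 14 mm (x, y, z). Origin: centre of its underside. May be absent.
- offcut_short: scrap: block-shaped offcut of pale wood moulding, 35 x 22 x 22 mm (x, y, z). Origin: centre of its underside. May be absent.
- offcut_wide: scrap: block-shaped offcut of pale wood moulding, 45 x 30 x 18 mm (x, y, z). Origin: centre of its underside. May be absent.
- wad_a: scrap: crumpled wad of white paper, stiff, about 36 x 34 x 30 mm (x, y, z) with bumps. Origin: centre of its underside. May be absent.
- wad_b: scrap: crumpled wad of white paper, stiff, about 36 x 34 x 30 mm (x, y, z) with bumps. Origin: centre of its underside. May be absent.
- jar: bystander: small screw-top jar, 46 mm across, 58 mm high, standing on the mat among the scraps; leave it. Origin: centre of its base
- paint_a: bystander: paint bottle with a black cap, 60 mm across, 130 mm high, beyond the bin. Origin: centre of its base
- paint_b: bystander: paint bottle with a black cap, 60 mm across, 130 mm high, beyond the bin. Origin: centre of its base
- mug: bystander: small white mug, 68 mm across, 60 mm high, between robot and rack. Origin: centre of its base
- tape: bystander: roll of brown tape lying flat, 90 mm across, 24 mm high, between robot and rail. Origin: centre of its underside

How it is judged:
On the way, in this order (a step that is already met when the one before it is completed fails the run):
1. every scrap that is there lies in the waste bin (x of offcut_long in the frame of bin between -0.062 and 0.062 m and y of offcut_long in the frame of bin between -0.077 and 0.077 m and z of each of offcut_long, offcut_short, offcut_wide, wad_a, wad_b in the frame of bin below 0.055 m and x of offcut_short in the frame of bin between -0.062 and 0.062 m and y of offcut_short in the frame of bin between -0.077 and 0.077 m and x of offcut_wide in the frame of bin between -0.062 and 0.062 m and y of offcut_wide in the frame of bin between -0.077 and 0.077 m and x of wad_a in the frame of bin between -0.062 and 0.062 m and y of wad_a in the frame of bin between -0.077 and 0.077 m and x of wad_b in the frame of bin between -0.062 and 0.062 m and y of wad_b in the frame of bin between -0.077 and 0.077 m), for 0.2 s.
2. every frame that is there hangs on the rail (x of frame_large in the frame of rail between -0.035 and 0.035 m and y of frame_large in the frame of rail between -0.098 and 0.092 m and z of frame_large in the frame of rail between 0.061 and 0.085 m and angle between each of frame_large, frame_medium, frame_small's own z axis and vertical below 0.3 rad and contact force between each of frame_large, frame_medium, frame_small and rail above 0.2 N and linear speed of each of frame_large, frame_medium, frame_small below 0.06 m/s and x of frame_medium in the frame of rail between -0.035 and 0.035 m and y of frame_medium in the frame of rail between -0.098 and 0.092 m and z of frame_medium in the frame of rail between 0.076 and 0.1 m and x of frame_small in the frame of rail between -0.035 and 0.035 m and y of frame_small in the frame of rail between -0.098 and 0.092 m and z of frame_small in the frame of rail between 0.091 and 0.115 m), for 0.2 s.
At the end, for the whole second after the job is handed in: Every offcut and wad lies inside the bin; every frame hangs on the bar through its opening, its top moulding resting on the bar between the tip and the post (height within 12 mm, centred within 35 mm, tilt below 0.3 rad), still, and no frame touches another (all of step 1 and all of step 2 and contact force between frame_large and frame_medium below 0.02 N and contact force between each of frame_large, frame_medium and frame_small below 0.02 N).
It fails at once if a bystander (jar, paint bottle, mug or tape) is shifted by more than 50 mm or tipped over (distance of any of jar, paint_a, paint_b, mug, tape from where it was at the start of the episode above 0.05 m or angle between any of jar, paint_a, paint_b, mug, tape's own z axis and vertical above 0.5 rad).
Of offcut_long, offcut_short, offcut_wide, wad_a, wad_b only 4 to 5 are there at a start; the rules pass over those that are not, and their reading is None.
Of frame_large, frame_medium, frame_small only 2 to 3 are there at a start; the rules pass over those that are not, and their reading is None.
At some moment in a run one of offcut_long, offcut_short, offcut_wide, wad_a, wad_b may be knocked a few centimetres aside while the robot is not near it.
It also fails if it takes over 210 s, if anything falls off the work surface, if the arm or the gripper's body presses on something with over 40 N, if the wrist force passes 120 N, or if a joint passes its speed limit or range.

## Robot

A 6-joint arm with a two-finger parallel gripper is mounted at the origin on the work surface. World frame = base frame: x ahead of the robot, y to its left, z up, the work surface at z = 0. Lengths are in m, angles in rad, forces in N, time in s.
With the tool pointing down it reaches from about 0.35 to 0.775 m from the base axis. Payload 5.5 kg.
Tool frame: the origin (TCP) lies at the very end of the fingers, on their centre line; the grasp point (between the pads) lies 19 mm behind it; y points along the fingers, z is the direction in which the jaws open and shut, and the axes are right-handed (so a half turn about y gives the same grasp; the last joint's range is limited). The gripper opens to 85 mm and grips with 20 to 120 N. Pads are 22 mm wide; open, the fingers measure 114 mm over their backs; the gripper's body (76 mm by 85 mm) begins 54 mm behind the grasp point. The pads swing forward as they close: fully open they stand 13 mm farther back than shut.
Start: joints at [1.018, 0.313, 0.046, 1.304, 0, 1.431], TCP at [0.231, 0.527, 0.231] pointing down, gripper open.
Joint ranges: [-2.76, 2.76], [-0.86, 1.69], [-1.03, 1.26], [-2.2, 2.34], [-1.47, 1.5], [-3.14, 3.14]. Speed limits (rad/s): [2.57, 2.57, 3.14, 3.14, 3.14, 3.14].

## Interface

Orientations are given as a unit quaternion [w, x, y, z].
In Python, from workcell import env gives the robot as it stands.
- The arm moves only by the shell command python3 -m inch 'ROWS' [OPENING] [FORCE]. ROWS is JSON, a list that holds one entry, the list of rows, each a list of 4 numbers: the shift along the tool's x, y, z in mm, then the turn about the tool's y in degrees. In form: [[[tx, ty, tz, spin], ...]]. A call has 1 to 10 rows; each row is the pose to reach, as a shift and turn from the pose commanded when the call began, along the tool's axes at that moment; what a row does not reach only later rows make up. A row lasts 1/10 s, in which the tool goes at most 50 mm and 8.59 degrees, less where a joint would pass 70% of its speed; a pose out of reach is approached as far as the arm can. A call with a gripper value outside its range is refused whole. OPENING is the finger opening in mm, from 0 to 85.4, set as the call begins (- or left out, the last holds). The fingers move at their own pace and stop on an object; FORCE is the grip in N (left out, the last holds). Time passes only in rows, so rows that repeat a pose let the fingers close. It gives the time, the measured TCP pose, the force and the opening at its end, in the units of the state.
- env.get_state(): the state, without advancing time (a new reading comes with each control period).
- env.read_camera(name): name is "scene" or "top"; returns the picture (420x560x3 uint8, blue, green, red); there is no depth.
- env.camera_model(name): a dict with "fx", "fy", "cx", "cy" (pixels), "distortion" ([k1, k2, p1, p2, k3] as OpenCV has them; the pictures are not rectified), "R" (3x3) and "t" (3): a world point X has camera coordinates R X + t. Camera axes: x right, y down, z forward; pixel columns grow to the right and rows downward; lengths in m; the calibration is good to about 2 mm. A picture is of the moment at which its call begins. camera_model takes no time and is no camera call.
- env.hand_in(): hands the job in, once; it reports no verdict.
The state is a dict: "clock": time; "joint_pos": joint angles; "qvel": joint speeds; "tau": joint torques, N m; "tcp_pos": TCP position; "orientation": TCP orientation; "wrist_force": force on the tool from outside, world axes, zero at the start; "ft_torque": the same for the moment, N m; "finger_gap": finger opening in m.
Only numpy, scipy, OpenCV 4.12 (cv2) and the standard library are available. Lean on these libraries where they do the work, as an engineer would, in place of code of your own. Each camera call takes 0.05 s, during which the arm holds its last target.

## Working session

There is one attempt and no reset: what is moved stays moved. The work goes in short steps, Python scripts to look and compute and a shell command to move; the robot and the scene stay as the last step left them, time stands still between calls to the robot, and variables do not carry over. Pictures are saved under pics/ and viewed, and the job is handed in when it is done.

```bash
ls; mkdir -p pics
python3 - <<'E'
from workcell import env
import cv2,json
print(env.get_state())
for n in("scene","top"):
    im=env.read_camera(n); cv2.imwrite(f"pics/{n}0.png",im)
    print(n,env.camera_model(n))
E
```

```text
pics
{'clock': 0.0, 'joint_pos': array([1.01842710e+00, 3.14000525e-01, 4.49886622e-02, 1.30357708e+00,
       1.47203988e-05, 1.43121579e+00]), 'qvel': array([-1.17112290e-04,  2.37480694e-04,  1.29006665e-03,  2.15707272e-03,
        1.17319468e-04, -9.04065011e-05]), 'tau': array([-1.96202127e-04, -4.80623245e+01,  2.98534191e+01,  1.91786938e-02,
       -8.74102011e-05, -4.12184718e-06]), 'tcp_pos': array([0.23040192, 0.52627958, 0.23041274]), 'orientation': array([-0.69150454,  0.69269347, -0.14512865,  0.14468901]), 'wrist_force': array([ 0.33216181, -0.14330883,  0.00556579]), 'ft_torque': array([ 0.03128115,  0.01810607, -0.01032231]), 'finger_gap': 0.08527040769827796}
scene {'fx': 527.0119009555012, 'fy': 527.0119009555012, 'cx': 276.68360505138975, 'cy': 210.38430037692004, 'distortion': array([-0.17830549,  0.        ,  0.        ,  0.        ,  0.        ]), 'R': array([[ 0.85912374,  0.51154374,  0.01514574],
       [ 0.4164141 , -0.68153955, -0.60175007],
       [-0.29749906,  0.52328467, -0.79854083]]), 't': array([-0.44754021, -0.1528893 ,  1.48661717])}
top {'fx': 442.52596590049683, 'fy': 442.52596590049683, 'cx': 266.26803843654767, 'cy': 210.70758787008077, 'distortion': array([-0.13890571,  0.        ,  0.        ,  0.        ,  0.        ]), 'R': array([[ 0.02450218, -0.9996846 , -0.00550819],
       [-0.99206239, -0.02363485, -0.12350549],
       [ 0.12333635,  0.00849062, -0.9923286 ]]), 't': array([-0.03424119,  0.55018371,  1.24233886])}
```

View pics/scene0.png

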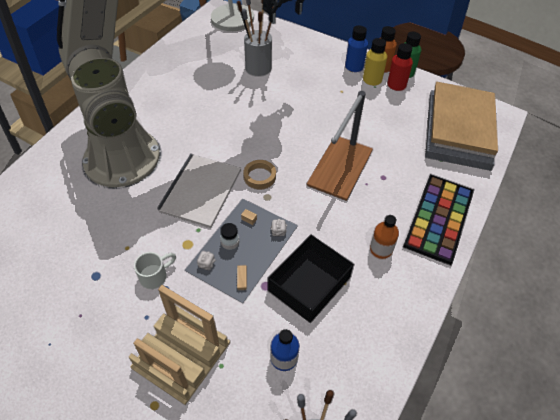

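View pics/top0.png

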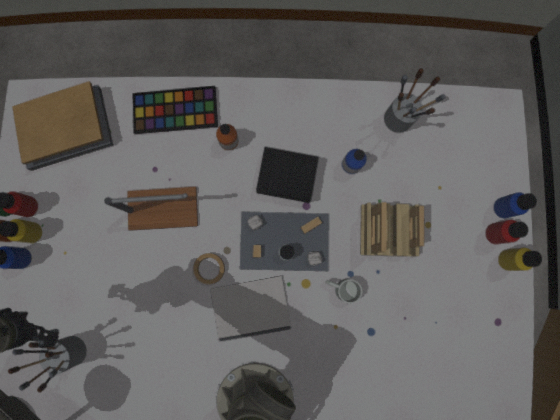

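```bash
cat > h.py <<'E'
from workcell import env
import cv2,numpy as np
from scipy.spatial.transform import Rotation as Ro
def K(m): return np.array([[m['fx'],0,m['cx']],[0,m['fy'],m['cy']],[0,0,1.]])
def unp(name,pts,z):
    m=env.camera_model(name); p=np.array(pts,float).reshape(-1,1,2)
    z=np.broadcast_to(np.array(z,float),(len(p),))
    n=cv2.undistortPoints(p,K(m),m['distortion']).reshape(-1,2)
    d=np.c_[n,np.ones(len(n))]@m['R']; c=-m['R'].T@m['t']
    return c+d*((z-c[2])/d[:,2])[:,None]
def proj(name,X):
    m=env.camera_model(name)
    return cv2.projectPoints(np.array(X,float).reshape(-1,1,3),cv2.Rodrigues(m['R'])[0],m['t'],K(m),m['distortion'])[0].reshape(-1,2)
def shot(name,fn): 
    im=env.read_camera(name); cv2.imwrite(f"pics/{fn}.png",im); return im
def crop(fn,out,x0,y0,x1,y1,s,g=1.0,lines=()):
    im=cv2.imread(f"pics/{fn}.png")
    for (P,c) in lines:
        pass
    im=im[y0:y1,x0:x1]
    im=np.clip(255*(im/255.)**(1/g),0,255).astype(np.uint8)
    im=cv2.resize(im,None,fx=s,fy=s,interpolation=cv2.INTER_CUBIC)
    st=10 if s>=4 else 20
    for x in range(-(-x0//st)*st,x1,st):
        cv2.line(im,((x-x0)*s,0),((x-x0)*s,6),(0,0,255),1); cv2.putText(im,str(x),((x-x0)*s+1,16),0,.35,(0,0,255),1)
    for y in range(-(-y0//st)*st,y1,st):
        cv2.line(im,(0,(y-y0)*s),(6,(y-y0)*s),(0,0,255),1); cv2.putText(im,str(y),(8,(y-y0)*s+4),0,.35,(0,0,255),1)
    cv2.imwrite(f"pics/{out}.png",im)
def st():
    s=env.get_state(); R=Ro.from_quat(np.roll(s['orientation'],-1)).as_matrix()
    return s,R
def togo(target,zdir=None):
    """tool-frame shift (mm) to a TCP target; spin about tool y (deg) to bring tool z to world zdir (mod 180)"""
    s,R=st(); d=R.T@(np.array(target)-s['tcp_pos'])*1000
    out=[d.round(1)]
    if zdir is not None:
        v=R.T@np.array([*zdir,0]); a=np.degrees(np.arctan2(v[0],v[2])); a=(a+90)%180-90
        out.append(round(a,1))
    return out
E
python3 - <<'E'
from h import *
crop("top0","a",230,130,330,280,4,2.2)
crop("top0","b",340,180,440,270,8,2.2)
crop("top0","c",95,170,245,240,5,2.2)
s,R=st();print(R.round(3))
E
```

```text
[[ 0.916 -0.001  0.401]
 [-0.401 -0.001  0.916]
 [-0.    -1.    -0.002]]
```

View pics/a.png

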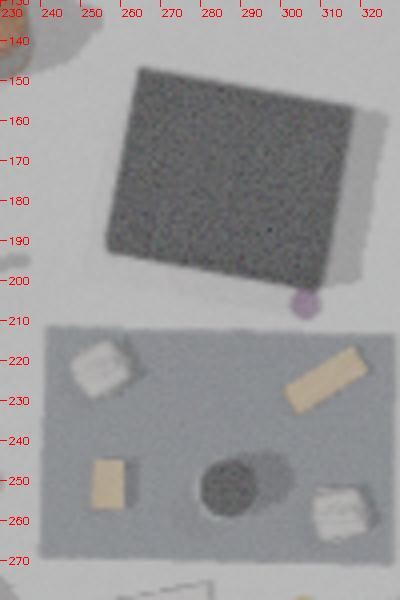

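View pics/b.png

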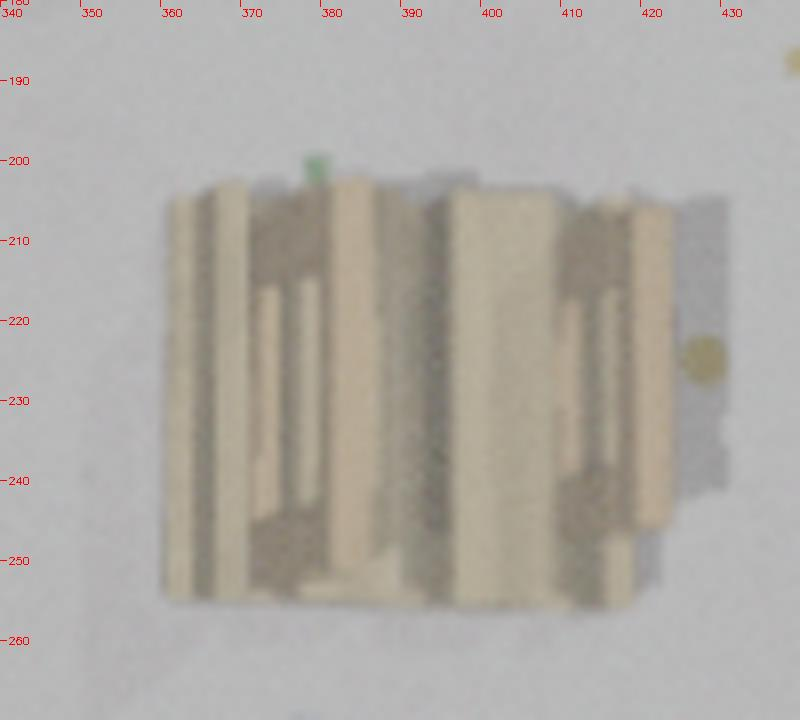

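View pics/c.png

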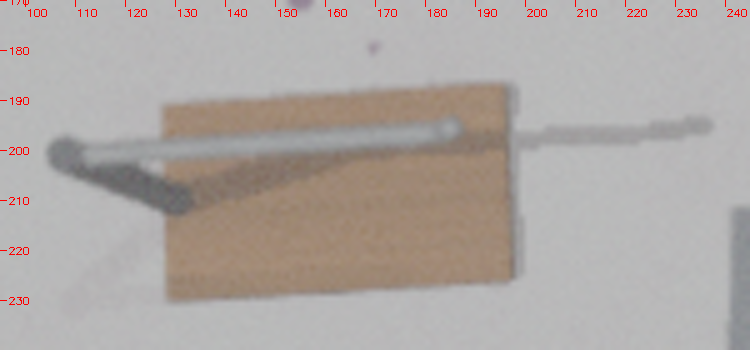

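Run:
```python
from h import *
crop("scene0","d",120,270,240,410,5,1.3)
crop("scene0","e",290,80,390,240,4,1.2)
f=lambda n,p,z:print(n,(unp("top",p,z)*1000).round().tolist())
f("bin rim",[(265,147),(317,157),(311,203),(257,192)],.062)
f("mat",[(241,212),(327,214),(328,271),(240,269)],.003)
f("wadL",[(255,221)],.015); f("wadR",[(315,258)],.015)
f("short",[(253,245),(261,245),(261,257),(253,257)],.022)
f("long",[(301,227),(318,217),(321.5,222.5),(305,233)],.014)
f("jar",[(286,251.5)],.058)
f("frL top",[(381.5,202.5),(386,202.5),(385.5,252),(381,251)],.16)
f("frL top",[(381.5,202.5),(386,202.5),(385.5,252),(381,251)],.145)
f("frR top",[(419,205.5),(423.5,206),(423,246),(418.7,246)],.13)
f("frR top",[(419,205.5),(423.5,206),(423,246),(418.7,246)],.145)
f("rack",[(360,204),(418,205),(418,256),(360.5,255)],.052)
f("bar",[(108,201),(185,195)],.195); f("tip",[(186,195)],.213)
f("foot",[(128,191),(197,187),(198,226),(129,230)],.012)
```

```text
bin rim [[732.0, -13.0, 62.0], [706.0, -163.0, 62.0], [572.0, -147.0, 62.0], [600.0, 6.0, 62.0]]
mat [[549.0, 54.0, 3.0], [549.0, -200.0, 3.0], [382.0, -205.0, 3.0], [382.0, 52.0, 3.0]]
wadL [[522.0, 11.0, 15.0]]
wadR [[419.0, -165.0, 15.0]]
short [[452.0, 15.0, 22.0], [452.0, -8.0, 22.0], [418.0, -9.0, 22.0], [417.0, 14.0, 22.0]]
long [[508.0, -123.0, 14.0], [538.0, -173.0, 14.0], [522.0, -183.0, 14.0], [491.0, -135.0, 14.0]]
jar [[434.0, -79.0, 58.0]]
frL top [[564.0, -324.0, 160.0], [564.0, -336.0, 160.0], [435.0, -334.0, 160.0], [437.0, -322.0, 160.0]]
frL top [[566.0, -328.0, 145.0], [567.0, -340.0, 145.0], [435.0, -338.0, 145.0], [438.0, -326.0, 145.0]]
frR top [[563.0, -435.0, 130.0], [562.0, -448.0, 130.0], [453.0, -445.0, 130.0], [453.0, -433.0, 130.0]]
frR top [[561.0, -430.0, 145.0], [560.0, -443.0, 145.0], [453.0, -439.0, 145.0], [453.0, -428.0, 145.0]]
rack [[574.0, -289.0, 52.0], [576.0, -459.0, 52.0], [429.0, -457.0, 52.0], [429.0, -290.0, 52.0]]
bar [[546.0, 386.0, 195.0], [566.0, 185.0, 195.0]]
tip [[563.0, 179.0, 213.0]]
foot [[603.0, 395.0, 12.0], [620.0, 187.0, 12.0], [504.0, 178.0, 12.0], [486.0, 385.0, 12.0]]
```

View pics/d.png

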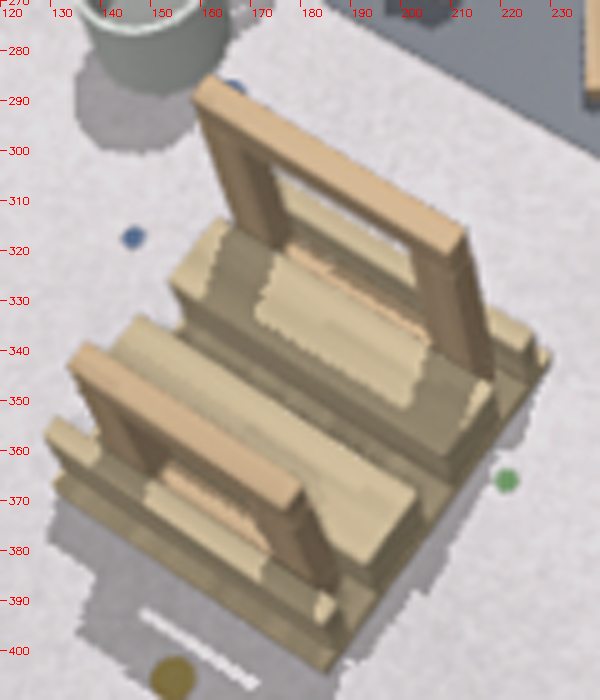

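View pics/e.png

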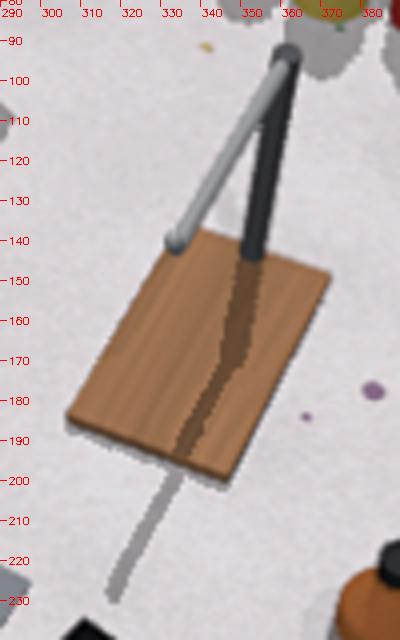

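```bash
cat >> h.py <<'E'
def box(c,yaw,sx,sy,z0,z1,ins=None):
    a=np.radians(yaw); r=np.array([[np.cos(a),-np.sin(a)],[np.sin(a),np.cos(a)]])
    q=np.array([[-1,-1],[1,-1],[1,1],[-1,1]])*[sx/2,sy/2]@r.T+c
    P=np.array([[*p,z] for z in(z0,z1) for p in q])/1000.
    return [(P[i],P[j]) for i,j in((0,1),(1,2),(2,3),(3,0),(4,5),(5,6),(6,7),(7,4),(0,4),(1,5),(2,6),(3,7))]
def overlay(name,fn,out,x0,y0,x1,y1,s,g,segs,ctr=1):
    im=cv2.imread(f"pics/{fn}.png")[y0:y1,x0:x1]
    im=np.clip(255*(im/255.)**(1/g),0,255).astype(np.uint8)
    im=cv2.resize(im,None,fx=s,fy=s,interpolation=cv2.INTER_CUBIC)
    for a,b in segs:
        p=(proj(name,[a,b])-[x0,y0]+.5)*s
        cv2.line(im,*[tuple(int(v) for v in q) for q in p],(0,0,255),1)
    cv2.imwrite(f"pics/{out}.png",im)
E
python3 - <<'E'
from h import *
a=np.radians(5); y=np.array([-np.sin(a),np.cos(a)]); c=np.array([553,286])
pt=lambda t,z:np.array([*(c+t*y),z])/1000
S=box((553,286),5,120,210,0,12)+[(pt(-100,195),pt(95,195)),(pt(-114,213),pt(-100,195)),(pt(95,0),pt(95,195))]
S+=box((502,-374),0.5,150,170,0,52)+box((500,-329),.5,130,14,140,162)+box((507,-440),.5,110,14,110,132)
S+=box((435,3),0,35,22,3,25)+box((515,-153),-58,60,22,3,17)+box((522,11),25,36,34,3,33)+box((419,-165),0,36,34,3,33)
S+=box((652,-79),-10,130,160,0,62)+box((466,-73),0,170,260,0,3)
overlay("scene","scene0","e",120,60,390,410,2,1.2,S)
overlay("top","top0","f",95,130,435,280,2,2.2,S)
E
```

```text
(no output)
```

View pics/e.png

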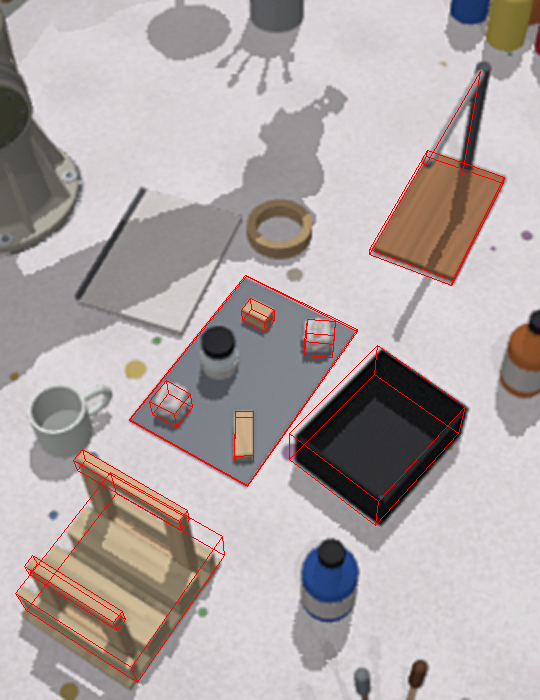

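View pics/f.png

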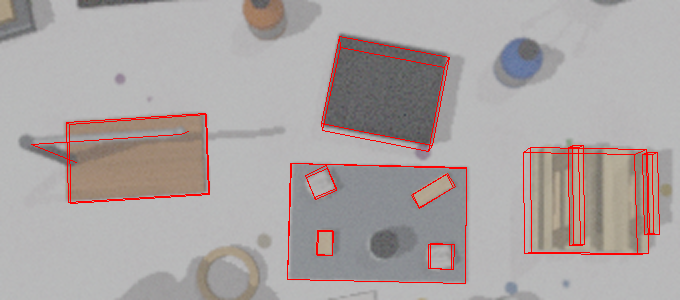

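```bash
cat >> h.py <<'E'
def tri(pt,ps):
    """triangulate top px, scene px -> world mm and reproj gap"""
    A=[];B=[]
    rays=[]
    for n,p in(("top",pt),("scene",ps)):
        m=env.camera_model(n); c=-m['R'].T@m['t']; q=unp(n,[p],0.)[0]; d=q-c; rays.append((c,d/np.linalg.norm(d)))
    (c1,d1),(c2,d2)=rays
    M=np.c_[d1,-d2]; t=np.linalg.lstsq(M,c2-c1,rcond=None)[0]
    a=c1+t[0]*d1;b=c2+t[1]*d2
    return ((a+b)*500).round(1),round(np.linalg.norm(a-b)*1000,1)
E
python3 - <<'E'
from h import *
crop("scene0","g",320,85,380,160,8,1.2)
crop("scene0","g2",126,280,226,380,7,1.2)
crop("top0","g3",100,180,200,220,8,2.2)
E
```

```text
(no output)
```

View pics/g.png

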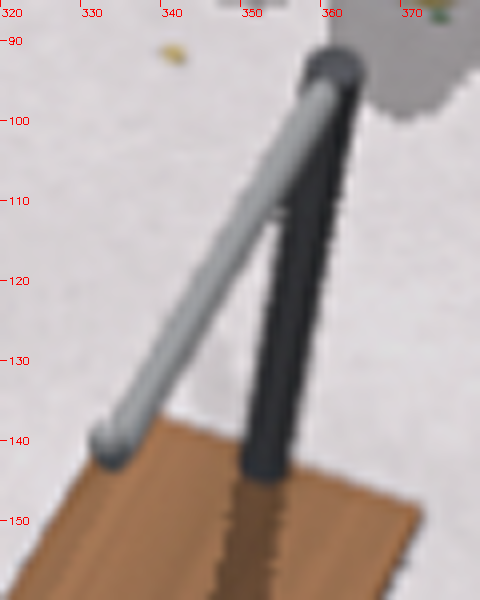

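View pics/g2.png

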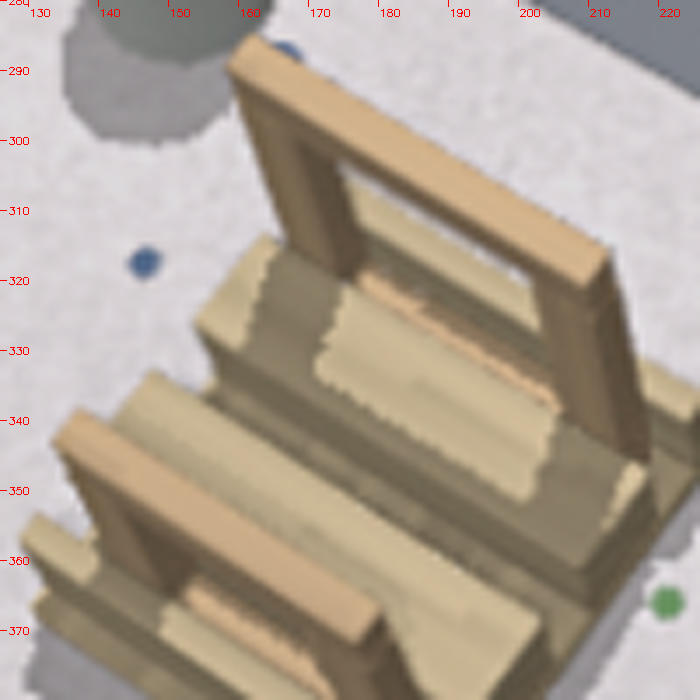

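View pics/g3.png

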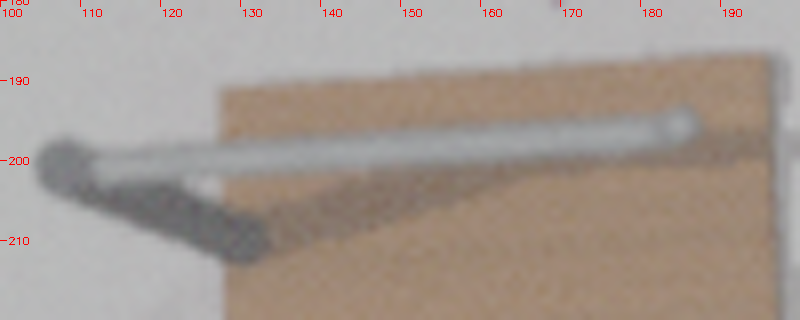

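```bash
python3 - <<'E'
from h import *
for n,a,b in (("post",(107.5,200.5),(361.5,94)),("tip",(185,195.5),(332.5,141)),
("L",(381.5,202.5),(213.4,315)),("L",(386,202.5),(209.6,320.7)),("L",(381,251),(163.1,285.4)),("L",(385.5,252),(158.9,289.7)),
("S",(419,205.5),(180.6,366.9)),("S",(423.5,206),(176.7,372.1)),("S",(418.7,246),(137.4,338.3)),("S",(423,246),(133.4,342.9))):
    print(n,*tri(a,b))
f=lambda n,p,z:print(n,(unp("scene",p,z)*1000).round().tolist())
f("foot",[(336.5,136.5),(372,148.5),(347,201),(307,184)],.012)
f("short",[(242,217)],.022)
print(proj("scene",[[.466-.085,-.073+.13,.003]]))
E
python3 - <<'E'
from h import *
print(togo((.435,.003,.10),(0,1)))
E
```

```text
post [547.3 387.1 196. ] 0.3
tip [563.4 183.5 203.5] 0.3
L [ 564.7 -322.6  161.9] 2.4
L [ 565.  -335.6  159.7] 1.4
L [ 438.2 -321.3  158.7] 2.8
L [ 436.  -333.4  157.2] 3.3
S [ 563.2 -435.3  129.9] 0.4
S [ 562.5 -447.9  129.2] 1.1
S [ 453.7 -433.3  127.8] 0.9
S [ 453.6 -445.3  128.3] 0.2
foot [[495.0, 384.0, 12.0], [604.0, 396.0, 12.0], [627.0, 185.0, 12.0], [509.0, 180.0, 12.0]]
short [[424.0, -10.0, 22.0]]
[[242.47055313 197.26887661]]
[array([ 397.4,  131. , -397.1]), np.float64(-23.7)]
```

```bash
python3 -m inch '[[[397,0,-397,-24],[397,0,-397,-24],[397,0,-397,-24],[397,0,-397,-24],[397,0,-397,-24],[397,0,-397,-24],[397,0,-397,-24],[397,0,-397,-24],[397,0,-397,-24],[397,0,-397,-24]]]' 50
python3 -m inch '[[[0,0,0,0],[0,0,0,0]]]'
python3 - <<'E'
from h import *
print(togo((.435,.003,.10),(0,1)))
E
```

```text
clock: 1.1
tcp_pos: [0.4113, 0.063, 0.2312]
orientation: [0.707, -0.707, -0.002, 0.002]
wrist_force: [1.8, 0.8, -0.6]
finger_gap: 0.0505
clock: 1.3
tcp_pos: [0.4112, 0.0637, 0.2309]
orientation: [0.707, -0.707, -0.0, 0.001]
wrist_force: [-0.1, 0.9, -0.4]
finger_gap: 0.0498
[array([ 23.8, 130.8, -60.8]), np.float64(0.1)]
```

```bash
python3 -m inch '[[[24,0,-61,0],[24,0,-61,0],[24,130,-61,0],[24,130,-61,0],[24,130,-61,0],[24,130,-61,0]]]' 50
python3 - <<'E'
from h import *
shot("top","t1");shot("scene","s1")
crop("top","t1" ,0,0,1,1,1) if 0 else None
crop("t1","a",230,140,340,280,5,2.2); crop("s1","b",180,180,300,320,5,1.2)
E
```

```text
clock: 1.9
tcp_pos: [0.4312, 0.0065, 0.0975]
orientation: [0.708, -0.706, 0.0, 0.006]
wrist_force: [-1.0, 0.1, 0.5]
finger_gap: 0.0501
```

View pics/a.png

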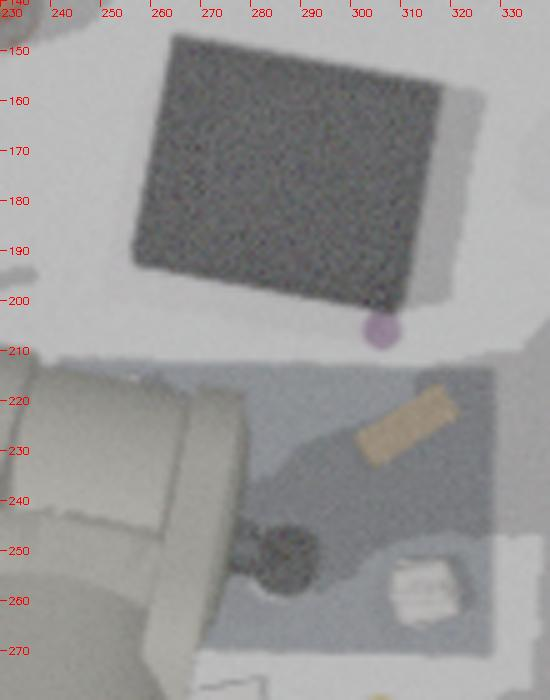

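View pics/b.png

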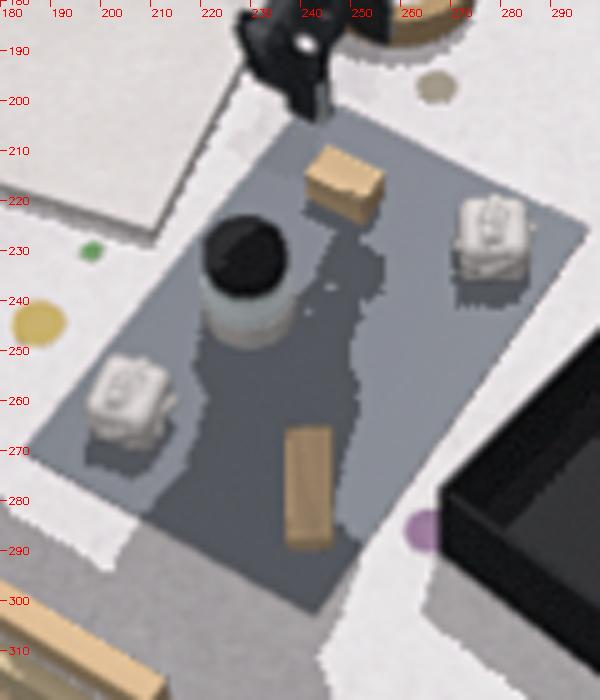

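Run:
```python
from h import *
s,R=st(); print(s['tcp_pos'].round(4))
p=s['tcp_pos']
print(proj("scene",[p,p+[0,.025,0.01],p-[0,.025,-0.01]]).round(1))
print(togo((.435,.003,.008),(0,1)))
```

```text
[0.4352 0.0055 0.1017]
[[248.1 195.3]
 [253.5 185.9]
 [242.4 199.7]]
[array([-0.1, 93.7, -2.5]), np.float64(0.5)]
```

```bash
python3 -m inch '[[[0,94,-2,0],[0,94,-2,0],[0,94,-2,0],[0,94,-2,0]]]' 50
python3 -m inch '[[[0,0,0,0],[0,0,0,0],[0,0,0,0],[0,0,0,0],[0,0,0,0]]]' 0 30
python3 -m inch '[[[0,-100,0,0],[0,-100,0,0],[0,-100,0,0]]]'
python3 - <<'E'
from h import *
print(togo((.660,-.050,.11),(.17,.985)))
E
```

```text
clock: 2.4
tcp_pos: [0.4365, 0.0024, 0.0089]
orientation: [0.707, -0.707, -0.003, 0.002]
wrist_force: [-0.2, -0.1, 0.4]
finger_gap: 0.0503
clock: 2.9
tcp_pos: [0.4382, 0.0018, 0.0099]
orientation: [-0.707, 0.707, 0.004, -0.0]
wrist_force: [-0.5, 0.2, 7.4]
finger_gap: 0.0214
clock: 3.2
tcp_pos: [0.4409, 0.0012, 0.115]
orientation: [-0.706, 0.708, 0.007, 0.003]
wrist_force: [1.3, -0.7, 0.2]
finger_gap: 0.0214
[array([218.7,   8.1, -52.6]), np.float64(10.1)]
```

```bash
python3 -m inch '[[[220,0,-53,10],[220,0,-53,10],[220,0,-53,10],[220,0,-53,10],[220,0,-53,10],[220,60,-53,10],[220,60,-53,10],[220,60,-53,10]]]'
python3 -m inch '[[[0,0,0,0],[0,0,0,0],[0,0,0,0]]]' 55
python3 -m inch '[[[0,-80,0,0],[0,-80,0,0],[0,-80,0,0]]]'
python3 - <<'E'
from h import *
print(togo((.522,.011,.11),(.17,.985)))
shot("top","t2");shot("scene","s2")
crop("t2","a",230,140,340,280,5,2.2); crop("s2","b",180,180,360,330,4,1.2)
E
```

```text
clock: 4.0
tcp_pos: [0.6532, -0.049, 0.0452]
orientation: [0.705, -0.704, 0.062, -0.057]
wrist_force: [-1.2, 0.8, 0.1]
finger_gap: 0.0216
clock: 4.3
tcp_pos: [0.6569, -0.0497, 0.0496]
orientation: [-0.705, 0.705, -0.058, 0.061]
wrist_force: [0.1, 0.6, 0.1]
finger_gap: 0.0554
clock: 4.6
tcp_pos: [0.6596, -0.0502, 0.1346]
orientation: [-0.704, 0.705, -0.055, 0.064]
wrist_force: [2.2, -0.2, 0.0]
finger_gap: 0.0552
[array([-146.2,   22.9,   37.3]), np.float64(0.1)]
```

View pics/b.png

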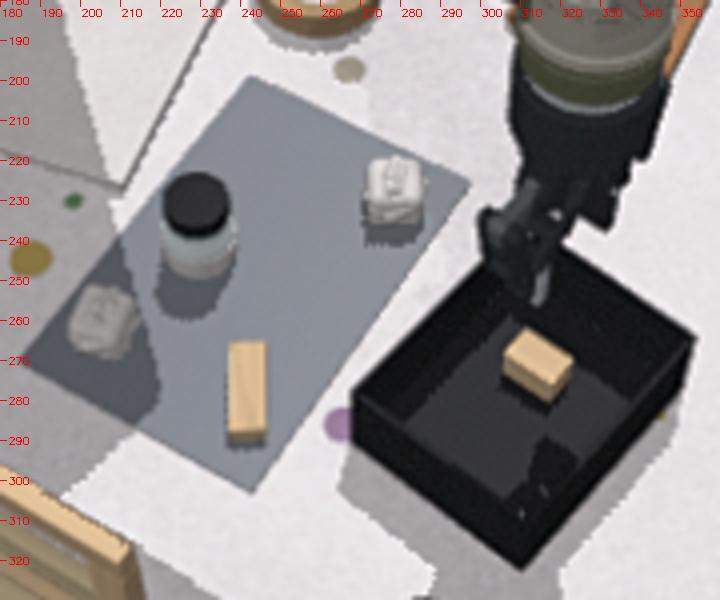

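View pics/a.png

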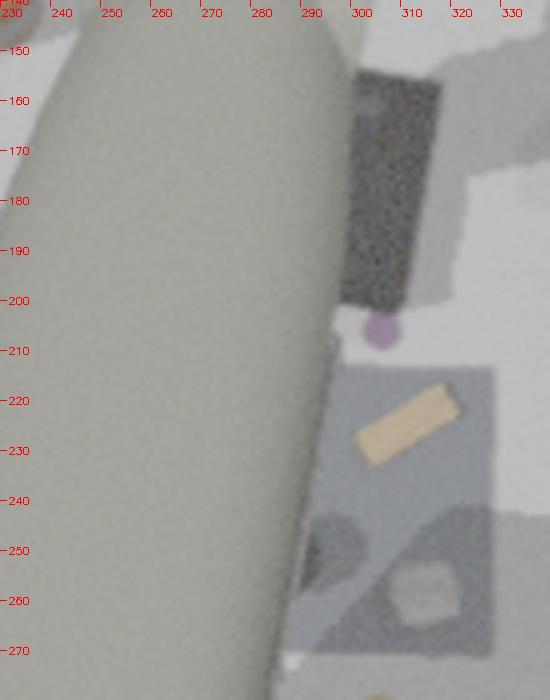

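```bash
python3 -m inch '[[[-146,0,37,0],[-146,0,37,0],[-146,0,37,0],[-146,0,37,0],[-146,124,37,0],[-146,124,37,0],[-146,124,37,0],[-146,124,37,0]]]' 62
python3 -m inch '[[[0,0,0,0],[0,0,0,0],[0,0,0,0],[0,0,0,0],[0,0,0,0]]]' 0 30
python3 -m inch '[[[0,-100,0,0],[0,-100,0,0],[0,-100,0,0]]]'
python3 - <<'E'
from h import *
print(togo((.640,-.105,.11),(.17,.985)))
E
```

```text
clock: 5.5
tcp_pos: [0.5161, 0.0116, 0.0]
orientation: [0.705, -0.704, 0.061, -0.058]
wrist_force: [-0.4, 0.3, 0.1]
finger_gap: 0.0622
clock: 6.0
tcp_pos: [0.5185, 0.0114, 0.0037]
orientation: [-0.705, 0.705, -0.059, 0.06]
wrist_force: [-1.1, -0.3, -1.2]
finger_gap: 0.0474
clock: 6.3
tcp_pos: [0.523, 0.0108, 0.1102]
orientation: [-0.704, 0.705, -0.055, 0.064]
wrist_force: [1.1, 0.5, 0.2]
finger_gap: 0.0476
[array([134.8,   1.8, -94.6]), np.float64(0.1)]
```

```bash
python3 -m inch '[[[135,0,-95,0],[135,0,-95,0],[135,0,-95,0],[135,0,-95,0],[135,45,-95,0],[135,45,-95,0],[135,45,-95,0]]]'
python3 -m inch '[[[0,0,0,0],[0,0,0,0],[0,0,0,0]]]' 70
python3 -m inch '[[[0,-80,0,0],[0,-80,0,0],[0,-80,0,0],[0,-80,0,0]]]'
python3 - <<'E'
from h import *
print(togo((.419,-.165,.12),(0,1)))
shot("top","t3");shot("scene","s3")
crop("t3","a",230,140,340,280,5,2.2); crop("s3","b",180,180,360,330,4,1.2)
E
```

```text
clock: 7.0
tcp_pos: [0.6337, -0.1043, 0.0573]
orientation: [0.705, -0.704, 0.061, -0.058]
wrist_force: [-0.0, 0.2, -0.1]
finger_gap: 0.047
clock: 7.3
tcp_pos: [0.6363, -0.1048, 0.0602]
orientation: [-0.704, 0.705, -0.058, 0.06]
wrist_force: [-0.2, -0.4, 0.6]
finger_gap: 0.0702
clock: 7.7
tcp_pos: [0.6363, -0.105, 0.1402]
orientation: [-0.704, 0.705, -0.058, 0.061]
wrist_force: [-0.6, -0.6, -0.5]
finger_gap: 0.0701
[array([-204.3,   19.5,  -95.5]), np.float64(-9.6)]
```

View pics/b.png

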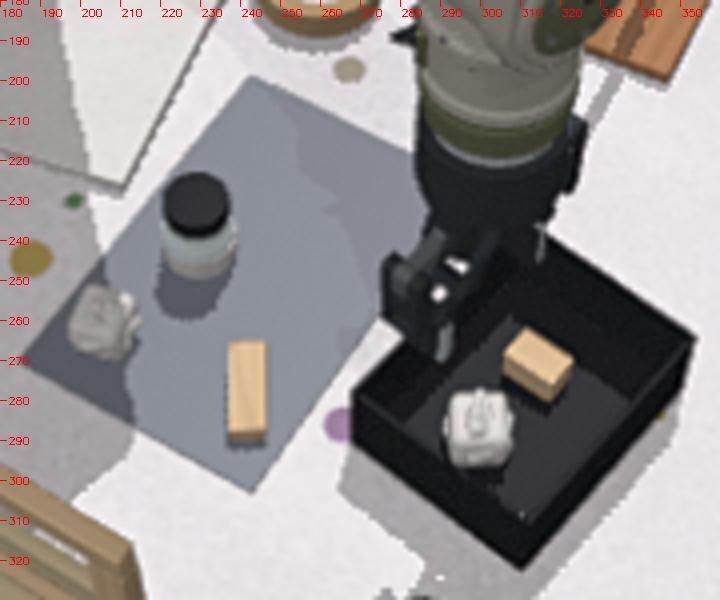

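View pics/a.png

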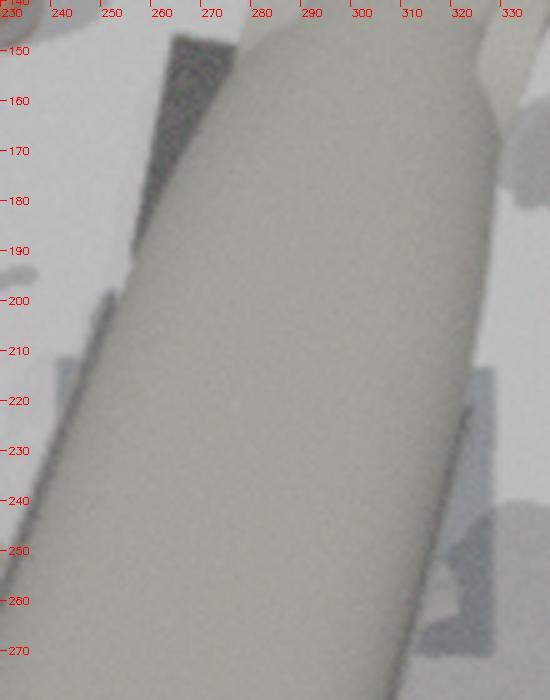

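Run:
```python
from h import *
s,R=st(); print(s['joint_pos'].round(2))
print(togo((.514,-.153,.12),(.86,.51)), togo((.514,-.153,.010)))
```

```text
[-0.29  0.48  0.07  1.16  0.   -0.12]
[array([-110.9,   17.8,  -67.9]), np.float64(49.7)] [array([-110.8,  127.8,  -68. ])]
```

```bash
python3 -m inch '[[[-111,0,-68,50],[-111,0,-68,50],[-111,0,-68,50],[-111,0,-68,50],[-111,0,-68,50],[-111,0,-68,50],[-111,0,-68,50],[-111,0,-68,50]]]' 50
python3 - <<'E'
from h import *
print(togo((.514,-.153,.010),(.86,.51)))
E
python3 -m inch '[[[0,60,0,0],[0,100,0,0],[0,125,0,0],[0,127,0,0],[0,127,0,0]]]'
python3 - <<'E'
from h import *
shot("scene","s4"); crop("s4","b",180,180,360,330,4,1.2)
E
```

```text
clock: 8.6
tcp_pos: [0.5139, -0.153, 0.1373]
orientation: [-0.614, 0.614, -0.351, 0.35]
wrist_force: [0.5, -0.5, -0.5]
finger_gap: 0.0498
[array([  0.3, 127.3,   0.2]), np.float64(-0.1)]
clock: 9.1
tcp_pos: [0.5142, -0.153, 0.011]
orientation: [-0.614, 0.614, -0.352, 0.351]
wrist_force: [0.9, -0.1, 0.3]
finger_gap: 0.0496
```

View pics/b.png

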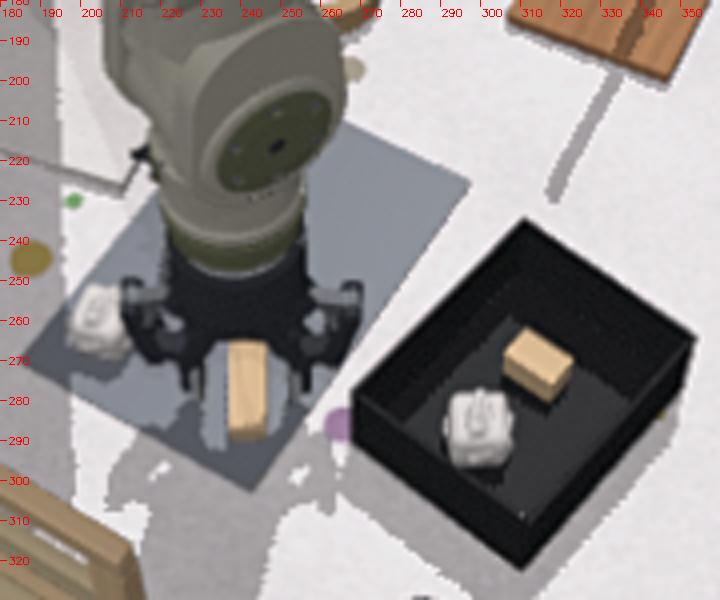

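Fingers straddle the long offcut (offcut at about px (241,277)). Close and carry.

```bash
python3 -m inch '[[[0,0,0,0],[0,0,0,0],[0,0,0,0],[0,0,0,0],[0,0,0,0]]]' 0 30
python3 -m inch '[[[0,-110,0,0],[0,-110,0,0],[0,-110,0,0],[0,-110,0,0]]]'
python3 - <<'E'
from h import *
print(togo((.680,-.095,.11),(.17,.985)))
E
```

```text
clock: 9.65
tcp_pos: [0.516, -0.154, 0.0133]
orientation: [0.614, -0.613, 0.35, -0.353]
wrist_force: [-0.7, -0.1, 5.6]
finger_gap: 0.0207
clock: 10.05
tcp_pos: [0.5167, -0.1543, 0.1246]
orientation: [0.614, -0.613, 0.349, -0.354]
wrist_force: [0.3, 0.4, -0.4]
finger_gap: 0.0206
[array([ 31.3,  15.4, 170.8]), np.float64(-49.8)]
```

```bash
python3 -m inch '[[[31,0,171,-50],[31,0,171,-50],[31,0,171,-50],[31,0,171,-50],[31,0,171,-50],[31,0,171,-50],[31,70,171,-50],[31,70,171,-50],[31,70,171,-50]]]'
python3 -m inch '[[[0,0,0,0],[0,0,0,0],[0,0,0,0]]]' 50
python3 -m inch '[[[0,-80,0,0],[0,-80,0,0],[0,-80,0,0],[0,-80,0,0]]]'
python3 - <<'E'
from h import *
print(togo((.419,-.165,.12),(0,1)))
shot("scene","s5")
crop("s5","b",180,180,360,330,4,1.2)
E
```

```text
clock: 10.95
tcp_pos: [0.6738, -0.0926, 0.0454]
orientation: [0.705, -0.704, 0.063, -0.056]
wrist_force: [-0.2, 0.4, -0.8]
finger_gap: 0.0205
clock: 11.25
tcp_pos: [0.6788, -0.094, 0.0529]
orientation: [-0.704, 0.705, -0.059, 0.06]
wrist_force: [0.1, -0.2, 0.1]
finger_gap: 0.0497
clock: 11.65
tcp_pos: [0.679, -0.094, 0.1336]
orientation: [-0.704, 0.705, -0.058, 0.061]
wrist_force: [0.6, 0.3, -0.5]
finger_gap: 0.0501
[array([-244.4,   12.6, -113.6]), np.float64(-9.7)]
```

View pics/b.png

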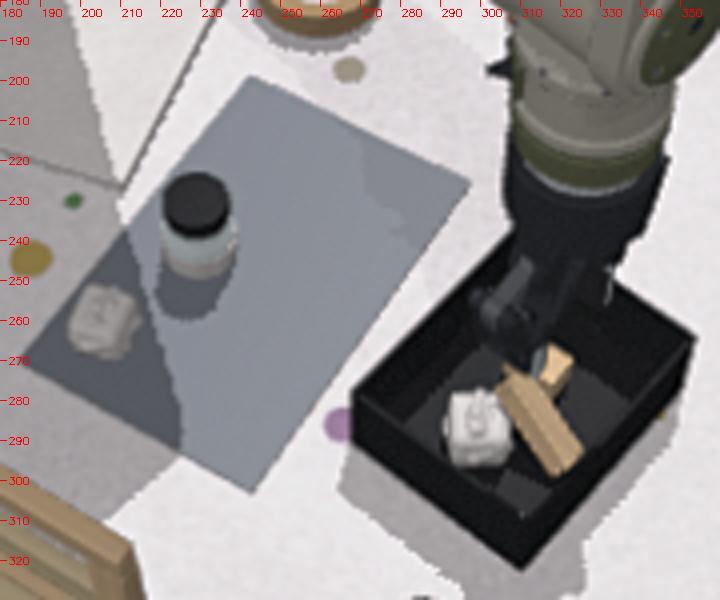

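```bash
python3 -m inch '[[[-244,0,-114,-10],[-244,0,-114,-10],[-244,0,-114,-10],[-244,0,-114,-10],[-244,0,-114,-10],[-244,0,-114,-10],[-244,0,-114,-10],[-244,0,-114,-10]]]' 58
python3 - <<'E'
from h import *
print(togo((.419,-.165,.012),(0,1)))
shot("scene","s6")
crop("s6","b",150,180,300,330,5,1.2)
E
```

```text
clock: 12.5
tcp_pos: [0.4181, -0.1652, 0.1309]
orientation: [0.707, -0.707, -0.002, 0.002]
wrist_force: [0.9, -0.2, 0.1]
finger_gap: 0.058
[array([  0.9, 118.9,   0.2]), np.float64(0.3)]
```

View pics/b.png

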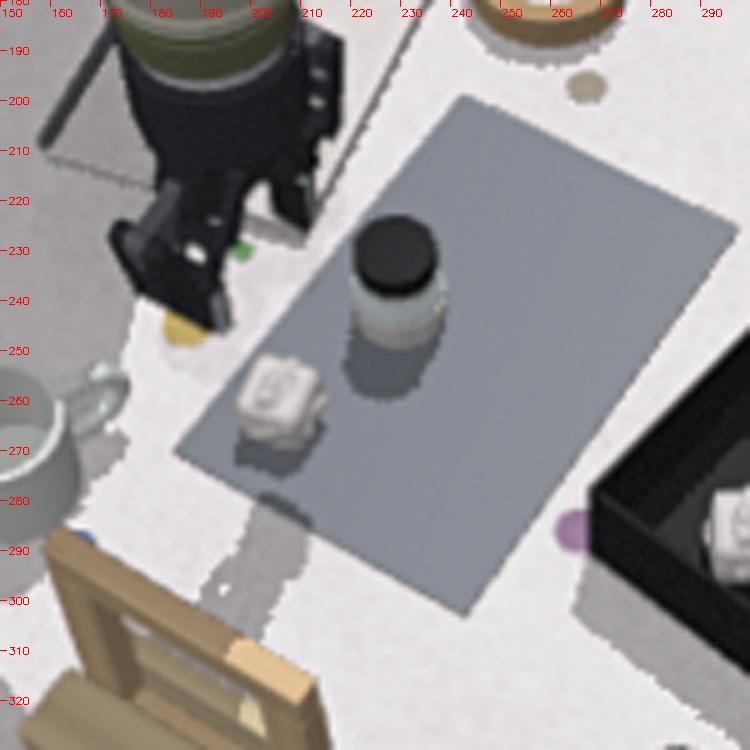

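```bash
python3 - <<'E'
from h import *
print(unp("scene",[(172,258),(205.5,261)],[.03,.018]).round(3))
E
python3 -m inch '[[[1,60,0,0],[1,100,0,0],[1,117,0,0],[1,117,0,0],[1,117,0,0]]]'
python3 -m inch '[[[0,0,0,0],[0,0,0,0],[0,0,0,0],[0,0,0,0],[0,0,0,0]]]' 0 30
python3 -m inch '[[[0,-110,0,0],[0,-110,0,0],[0,-110,0,0],[0,-110,0,0]]]'
python3 - <<'E'
from h import *
print(togo((.632,-.055,.13),(.17,.985)))
shot("scene","s7")
crop("s7","b",150,180,330,330,4,1.2)
E
```

```text
[[ 0.35  -0.204  0.03 ]
 [ 0.418 -0.163  0.018]]
clock: 13.05
tcp_pos: [0.4201, -0.165, 0.0142]
orientation: [0.707, -0.707, -0.002, 0.003]
wrist_force: [-0.8, 0.0, -0.0]
finger_gap: 0.0579
clock: 13.55
tcp_pos: [0.4209, -0.1659, 0.0159]
orientation: [-0.707, 0.708, 0.004, -0.001]
wrist_force: [0.7, 1.9, 6.1]
finger_gap: 0.0361
clock: 13.95
tcp_pos: [0.4209, -0.1663, 0.1268]
orientation: [-0.706, 0.708, 0.004, -0.0]
wrist_force: [0.5, -0.6, -0.2]
finger_gap: 0.0365
[array([211.8,  -2.4, 110. ]), np.float64(10.1)]
```

View pics/b.png

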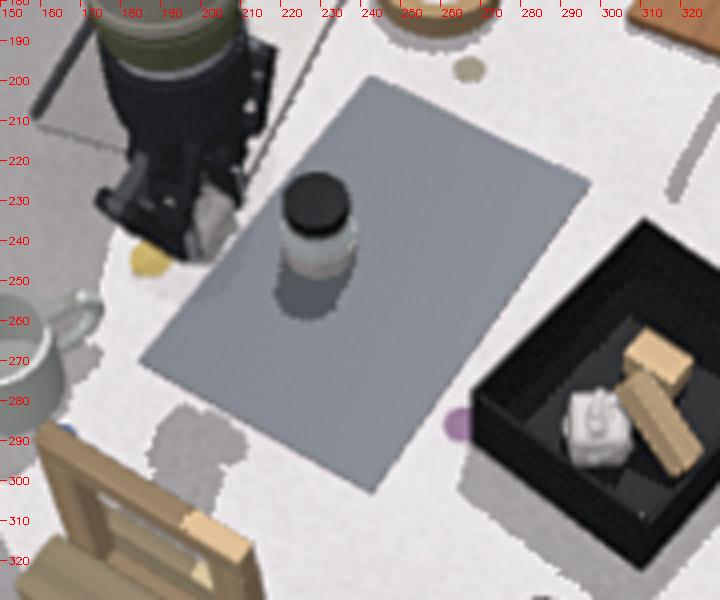

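```bash
python3 -m inch '[[[212,0,108,10],[212,0,108,10],[212,0,108,10],[212,0,108,10],[212,0,108,10],[212,0,108,10],[212,65,108,10],[212,65,108,10],[212,65,108,10],[212,65,108,10]]]'
python3 -m inch '[[[0,0,0,0],[0,0,0,0],[0,0,0,0]]]' 56
python3 -m inch '[[[0,-190,0,0],[0,-190,0,0],[0,-190,0,0],[0,-190,0,0],[0,-190,0,0]]]'
python3 - <<'E'
from h import *
print(togo((.501,-.3285,.26),(0,1)))
shot("scene","s8");shot("top","t8")
crop("s8","b",200,180,360,330,5,1.2)
E
```

```text
clock: 15.0
tcp_pos: [0.629, -0.056, 0.0581]
orientation: [0.705, -0.704, 0.061, -0.059]
wrist_force: [0.2, 0.7, 0.7]
finger_gap: 0.0367
clock: 15.3
tcp_pos: [0.6313, -0.0562, 0.0607]
orientation: [-0.704, 0.705, -0.059, 0.06]
wrist_force: [-0.7, -0.7, -0.4]
finger_gap: 0.0561
clock: 15.8
tcp_pos: [0.6335, -0.0565, 0.2577]
orientation: [-0.704, 0.705, -0.055, 0.064]
wrist_force: [1.0, 0.3, 0.0]
finger_gap: 0.0556
[array([ -85. ,   -3.2, -290.3]), np.float64(-9.6)]
```

View pics/b.png

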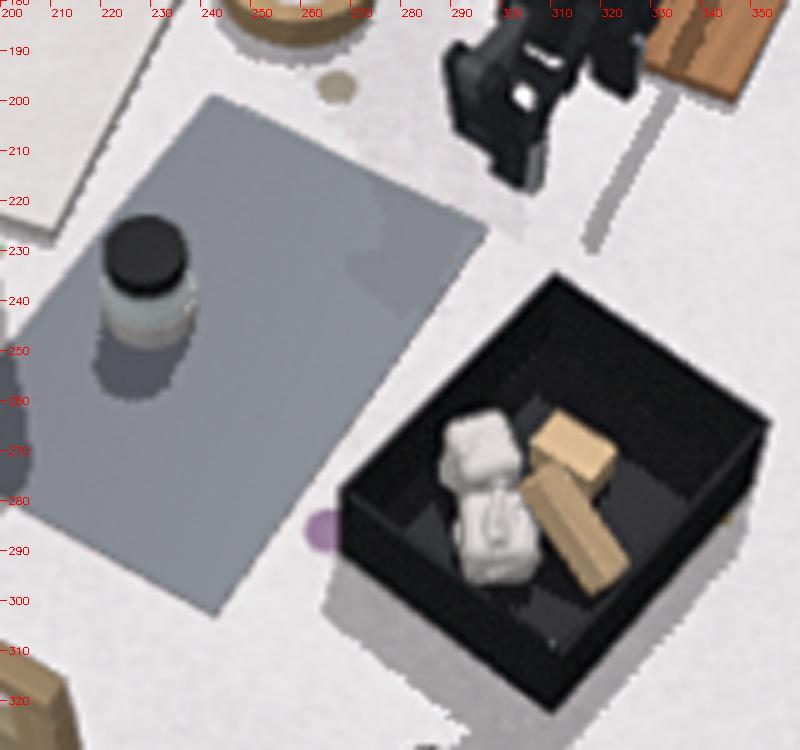

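View pics/s8.png

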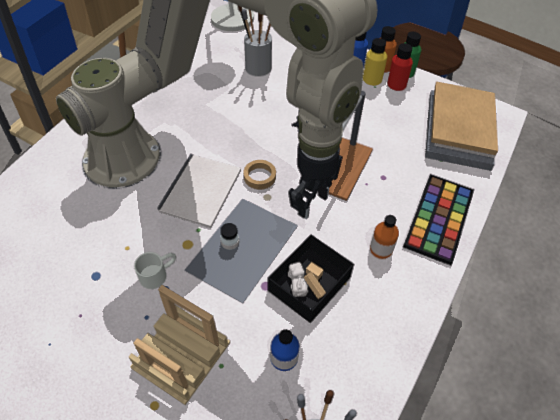

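```bash
python3 -m inch '[[[-85,0,-290,-10],[-85,0,-290,-10],[-85,0,-290,-10],[-85,0,-290,-10],[-85,0,-290,-10],[-85,0,-290,-10],[-85,0,-290,-10],[-85,0,-290,-10],[-85,0,-290,-10]]]' 46
python3 - <<'E'
from h import *
print(togo((.501,-.3285,.147),(0.01,1)))
shot("scene","s9");shot("top","t9")
crop("s9","b",110,240,240,380,5,1.2);crop("t9","a",330,170,440,280,6,2.2)
E
```

```text
clock: 16.8
tcp_pos: [0.4979, -0.3264, 0.2481]
orientation: [0.708, -0.706, -0.002, 0.003]
wrist_force: [0.7, 0.5, 0.4]
finger_gap: 0.0457
[array([  3.2, 101.1,  -2.3]), np.float64(0.9)]
```

View pics/b.png

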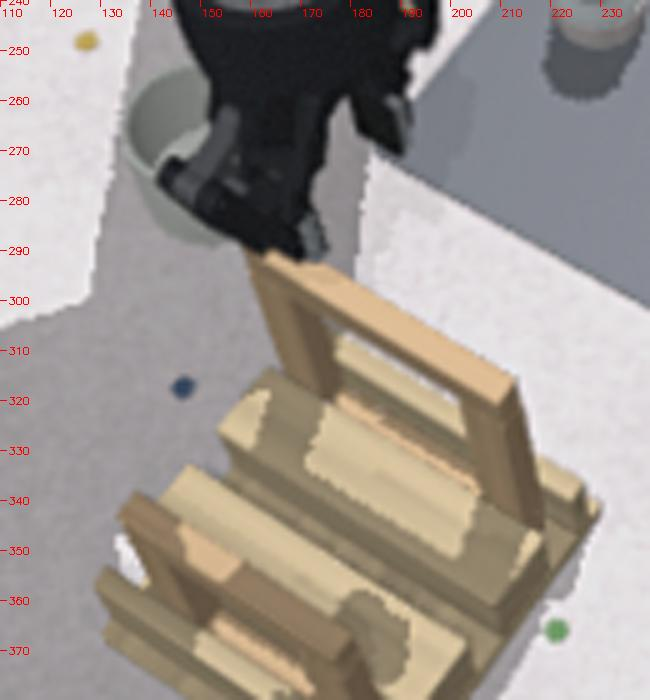

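View pics/a.png

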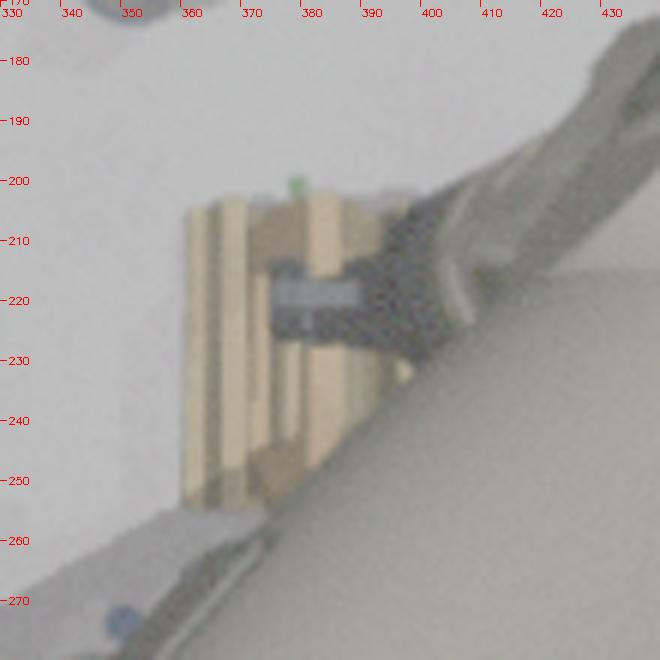

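```bash
python3 -m inch '[[[3,40,-2,1],[3,70,-2,1],[3,85,-2,1],[3,95,-2,1],[3,101,-2,1],[3,101,-2,1]]]'
python3 - <<'E'
from h import *
print(togo((.501,-.3285,.147),(0.01,1)))
shot("scene","s10");crop("s10","b",130,250,240,370,6,1.2)
E
```

```text
clock: 17.5
tcp_pos: [0.5014, -0.3287, 0.1481]
orientation: [0.707, -0.707, 0.004, -0.004]
wrist_force: [0.6, -0.7, -0.6]
finger_gap: 0.0462
[array([-0.4,  1.1,  0.2]), np.float64(-0.0)]
```

View pics/b.png

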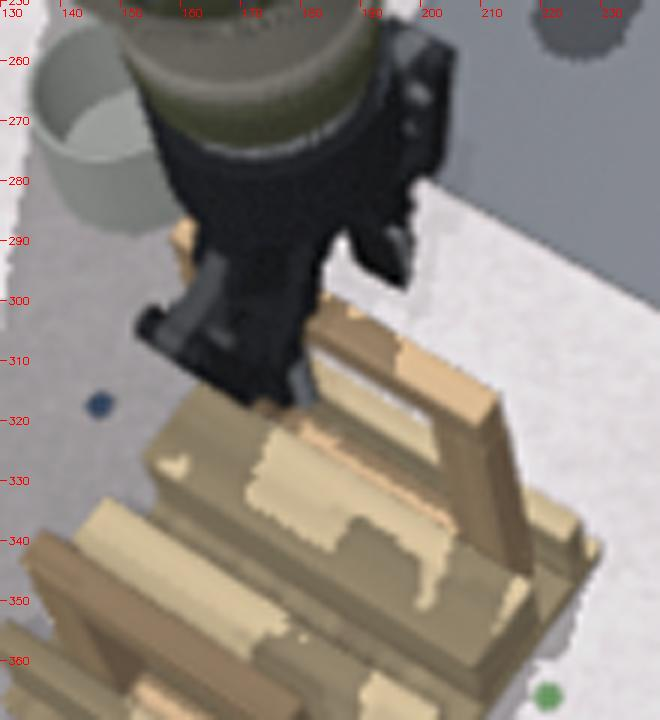

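```bash
python3 -m inch '[[[0,0,0,0],[0,0,0,0],[0,0,0,0],[0,0,0,0],[0,0,0,0],[0,0,0,0]]]' 0 40
python3 -m inch '[[[0,-20,0,0],[0,-45,0,0],[0,-75,0,0],[0,-110,0,0],[0,-140,0,0],[0,-140,0,0],[0,-140,0,0]]]'
python3 - <<'E'
from h import *
s,R=st();print(s['tcp_pos'].round(4),s['finger_gap'],s['wrist_force'])
shot("scene","s11");shot("top","t11");crop("s11","b",120,200,260,340,5,1.2);crop("t11","a",330,170,440,280,6,2.2)
E
```

```text
clock: 18.15
tcp_pos: [0.5016, -0.33, 0.1494]
orientation: [-0.707, 0.708, -0.003, 0.005]
wrist_force: [-0.4, 0.4, 5.6]
finger_gap: 0.0129
clock: 18.85
tcp_pos: [0.5011, -0.3297, 0.2882]
orientation: [-0.707, 0.707, -0.004, 0.004]
wrist_force: [0.5, -0.0, -1.5]
finger_gap: 0.0135
[ 0.5011 -0.3297  0.2882] 0.013488601350475018 [ 0.45246071 -0.04670101 -1.51364411]
```

View pics/b.png

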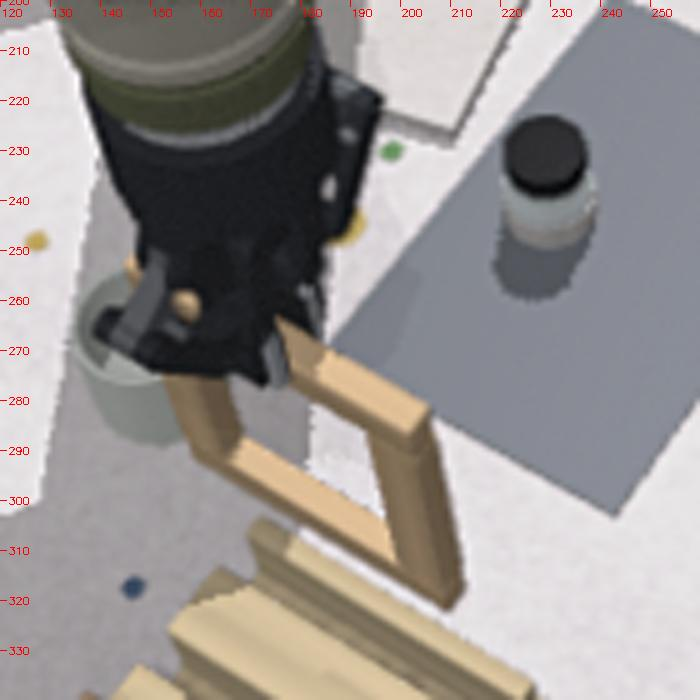

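View pics/a.png

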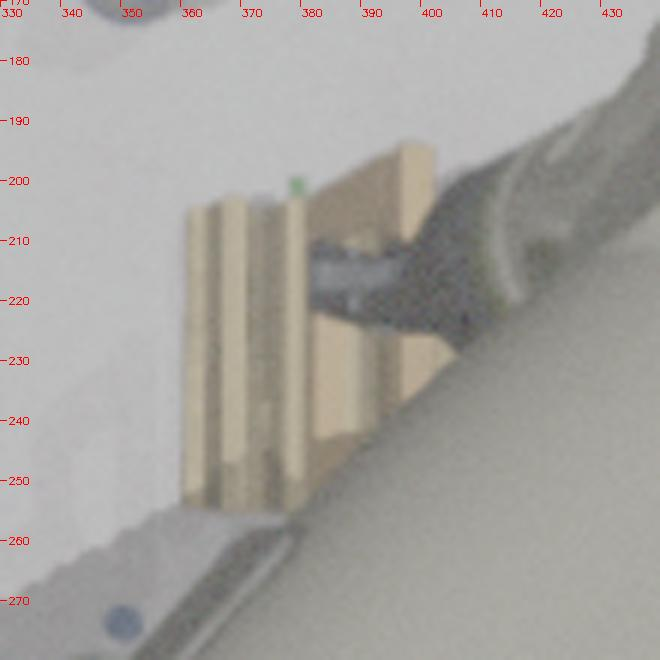

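Run:
```python
from h import *
s,R=st();p=s['tcp_pos']*1000; 
for d in (14,):
    S=box(p[:2],-.6,130,14,p[2]+d-150,p[2]+d)+box(p[:2],-.6,86,14,p[2]+d-128,p[2]+d-22)
overlay("scene","s11","b",120,200,260,340,5,1.2,S);overlay("top","t11","a",330,170,440,280,6,2.2,S)
a=np.radians(4.7); y=np.array([-np.sin(a),np.cos(a)]); c=np.array([555,289])
q=c-160*y; print(q, togo((q[0]/1000,q[1]/1000,.288),y)); 
q=c+40*y; print(q)
```

```text
[568.11016138 129.53801811] [array([ 62.4,  -0.8, 459.3]), np.float64(-5.4)]
[551.72245965 328.86549547]
```

View pics/b.png

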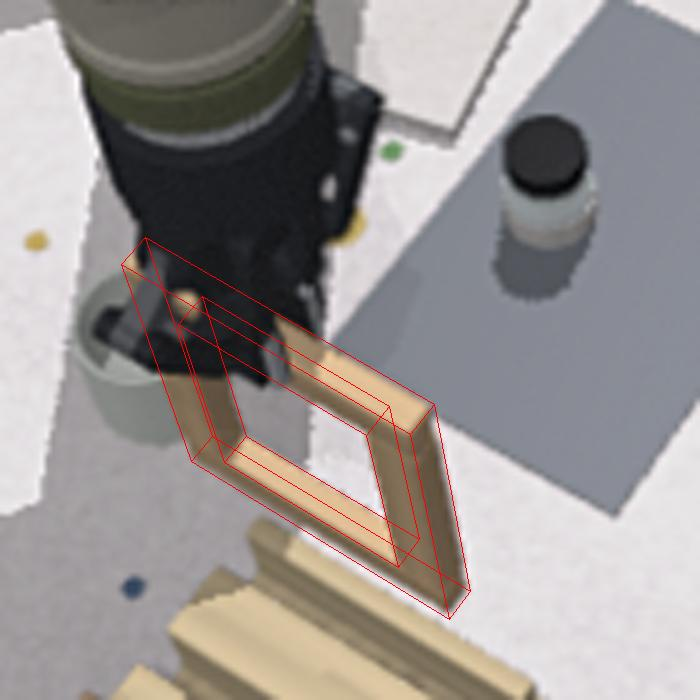

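View pics/a.png

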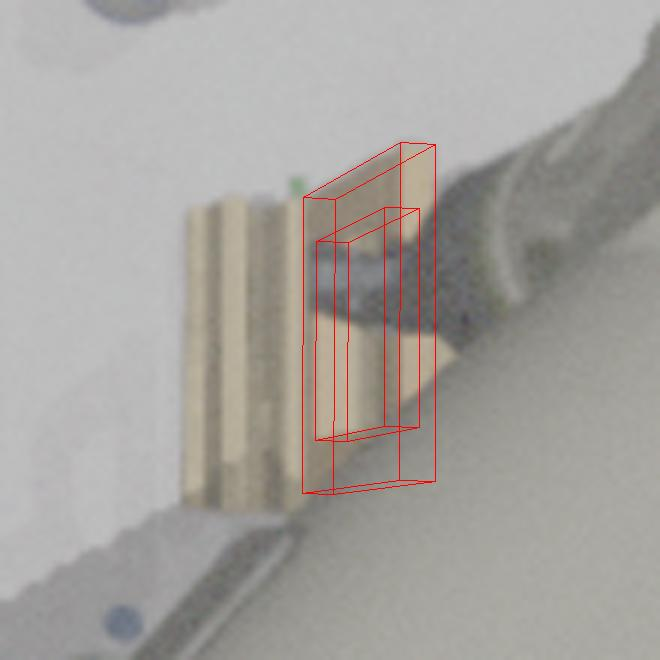

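```bash
python3 -m inch '[[[10,0,40,-5],[20,0,90,-5],[35,0,140,-5],[50,0,190,-5],[62,0,240,-5],[62,0,290,-5],[62,0,340,-5],[62,0,390,-5],[62,0,430,-5],[62,0,459,-5]]]'
python3 -m inch '[[[0,0,0,0],[0,0,0,0],[0,0,0,0]]]'
python3 - <<'E'
from h import *
a=np.radians(4.7); y=np.array([-np.sin(a),np.cos(a)]); c=np.array([555,289])
q=(c-160*y)/1000; print(togo((q[0],q[1],.248),y)); 
shot("scene","s12");shot("top","t12");crop("s12","b",240,60,380,220,5,1.2);crop("t12","a",90,150,250,250,5,2.2)
E
```

```text
clock: 19.95
tcp_pos: [0.5668, 0.132, 0.2862]
orientation: [0.707, -0.706, -0.027, 0.029]
wrist_force: [-0.3, -0.6, -1.1]
finger_gap: 0.0121
clock: 20.25
tcp_pos: [0.5679, 0.1279, 0.2872]
orientation: [-0.706, 0.707, 0.026, -0.027]
wrist_force: [0.0, -0.7, -1.0]
finger_gap: 0.0128
[array([ 0.5, 39.2,  1.6]), np.float64(-0.4)]
```

View pics/b.png

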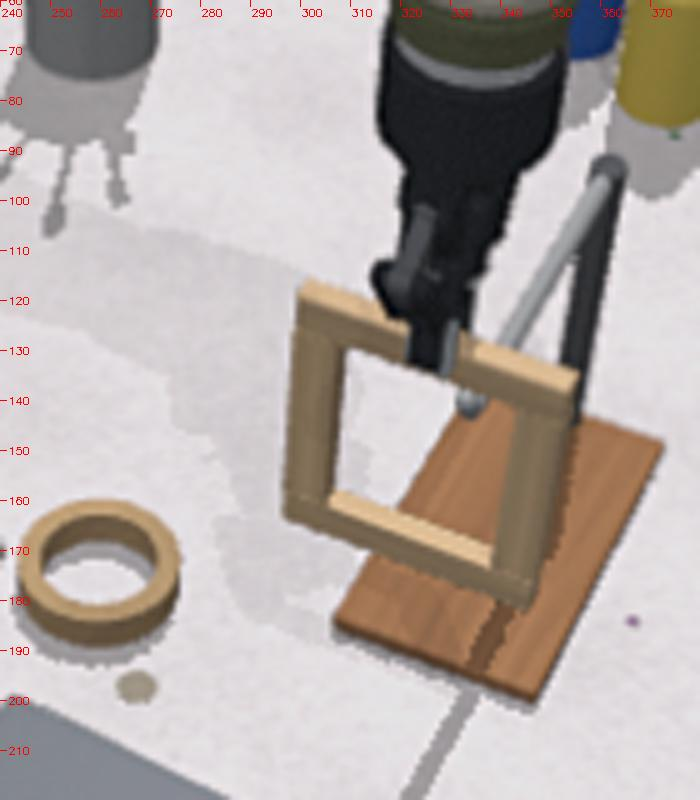

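View pics/a.png

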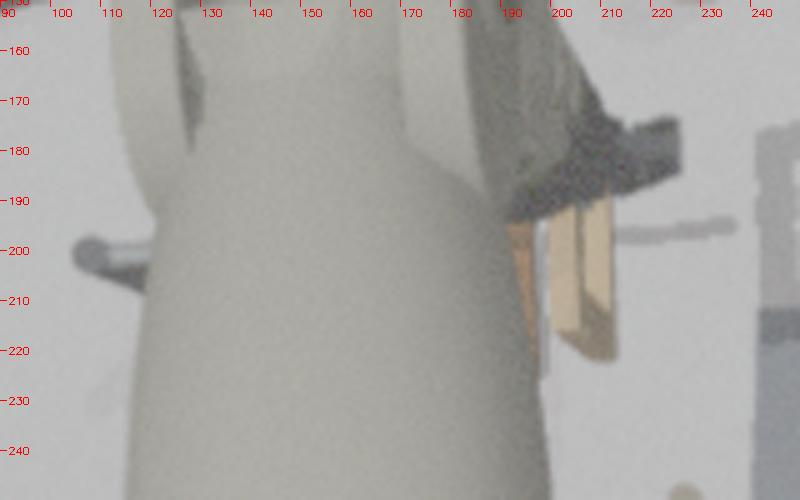

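```bash
python3 -m inch '[[[0,20,0,0],[0,39,0,0],[0,39,0,0],[0,39,0,0]]]'
python3 -m inch '[[[0,0,20,0],[0,0,40,0],[0,0,60,0],[0,0,80,0],[0,0,80,0],[0,0,80,0]]]'
python3 - <<'E'
from h import *
a=np.radians(4.7); y=np.array([-np.sin(a),np.cos(a)]); c=np.array([555,289])
q=(c+45*y)/1000; print(togo((q[0],q[1],.248),y)); 
shot("scene","s13");crop("s13","b",260,60,380,200,6,1.2)
E
```

```text
clock: 20.75
tcp_pos: [0.5681, 0.1278, 0.2494]
orientation: [0.707, -0.707, -0.026, 0.027]
wrist_force: [0.1, -0.7, -0.9]
finger_gap: 0.0132
clock: 21.35
tcp_pos: [0.5627, 0.2085, 0.2504]
orientation: [-0.707, 0.707, 0.028, -0.026]
wrist_force: [0.7, -0.1, -0.7]
finger_gap: 0.0128
[array([ -1.8,   2.4, 125.9]), np.float64(-0.3)]
```

View pics/b.png

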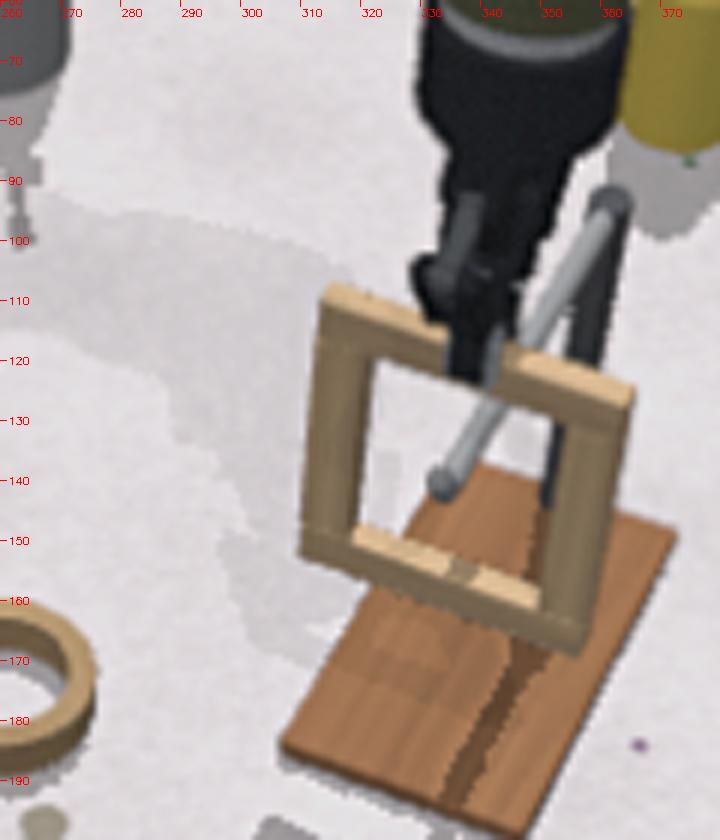

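```bash
python3 -m inch '[[[0,0,30,0],[-1,0,60,0],[-2,0,90,0],[-2,0,112,0],[-2,0,118,0],[-2,0,118,0],[-2,0,118,0]]]'
python3 -m inch '[[[0,12,0,0],[0,22,0,0],[0,30,0,0],[0,33,0,0],[0,35,0,0],[0,35,0,0]]]'
python3 - <<'E'
from h import *
a=np.radians(4.7); y=np.array([-np.sin(a),np.cos(a)]); c=np.array([555,289])
q=(c+38*y)/1000; print(togo((q[0],q[1],.207),y)); 
shot("scene","s14");crop("s14","b",260,60,380,200,6,1.2)
E
```

```text
clock: 22.1
tcp_pos: [0.5516, 0.3248, 0.2494]
orientation: [-0.706, 0.707, 0.026, -0.026]
wrist_force: [0.4, -0.0, -1.7]
finger_gap: 0.0131
clock: 22.7
tcp_pos: [0.5512, 0.326, 0.2141]
orientation: [-0.707, 0.707, 0.027, -0.027]
wrist_force: [0.2, 0.2, -0.9]
finger_gap: 0.0124
[array([0.8, 7.1, 0.8]), np.float64(-0.4)]
```

View pics/b.png

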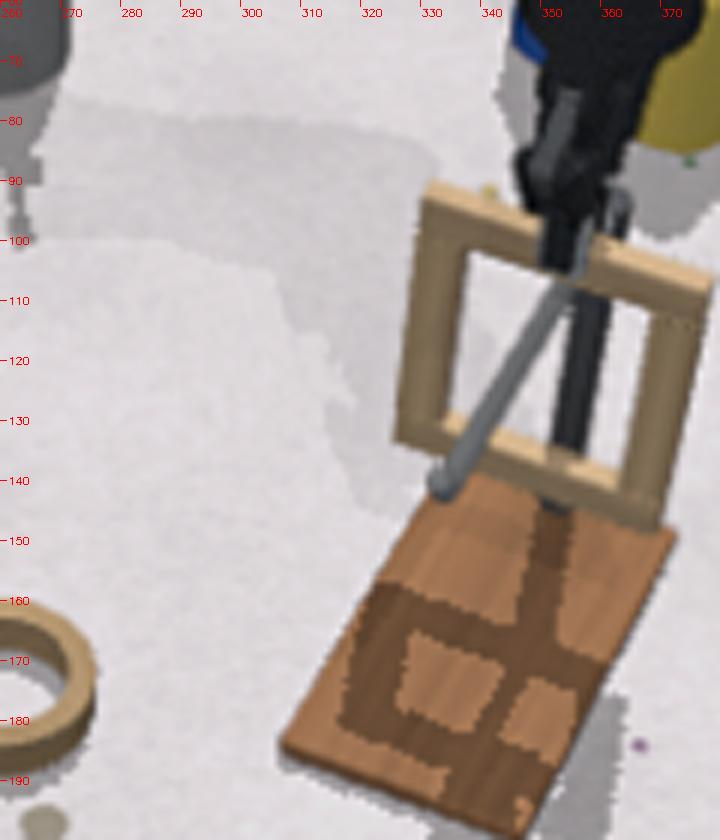

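Good. Lower in 1–2 mm steps until contact.

```bash
python3 -m inch '[[[0,3,0,0],[0,3,0,0],[0,3,0,0]]]'
python3 -m inch '[[[0,2,0,0],[0,2,0,0],[0,2,0,0]]]'
```

```text
clock: 23.05
tcp_pos: [0.5512, 0.3261, 0.2114]
orientation: [0.707, -0.707, -0.027, 0.027]
wrist_force: [1.0, 0.0, -0.7]
finger_gap: 0.0129
clock: 23.35
tcp_pos: [0.5515, 0.3262, 0.2102]
orientation: [0.707, -0.706, -0.027, 0.026]
wrist_force: [-1.3, 0.3, 4.1]
finger_gap: 0.0134
```

```bash
python3 -m inch '[[[0,1.5,0,0],[0,1.5,0,0],[0,1.5,0,0]]]'
```

```text
clock: 23.65
tcp_pos: [0.5515, 0.3262, 0.2101]
orientation: [0.707, -0.706, -0.028, 0.026]
wrist_force: [-2.9, -1.7, 10.6]
finger_gap: 0.013
```

```bash
python3 -m inch '[[[0,-1.5,0,0],[0,-1.5,0,0]]]'
python3 -m inch '[[[0,0,0,0],[0,0,0,0],[0,0,0,0],[0,0,0,0],[0,0,0,0]]]' 30
python3 - <<'E'
from h import *
shot("scene","s15");crop("s15","b",260,60,380,200,6,1.2)
E
```

```text
clock: 23.85
tcp_pos: [0.5515, 0.3262, 0.2102]
orientation: [0.707, -0.706, -0.027, 0.026]
wrist_force: [-0.8, -0.7, 6.8]
finger_gap: 0.0128
clock: 24.35
tcp_pos: [0.5512, 0.326, 0.209]
orientation: [-0.707, 0.707, 0.027, -0.027]
wrist_force: [-0.1, -0.4, 0.4]
finger_gap: 0.0302
```

View pics/b.png

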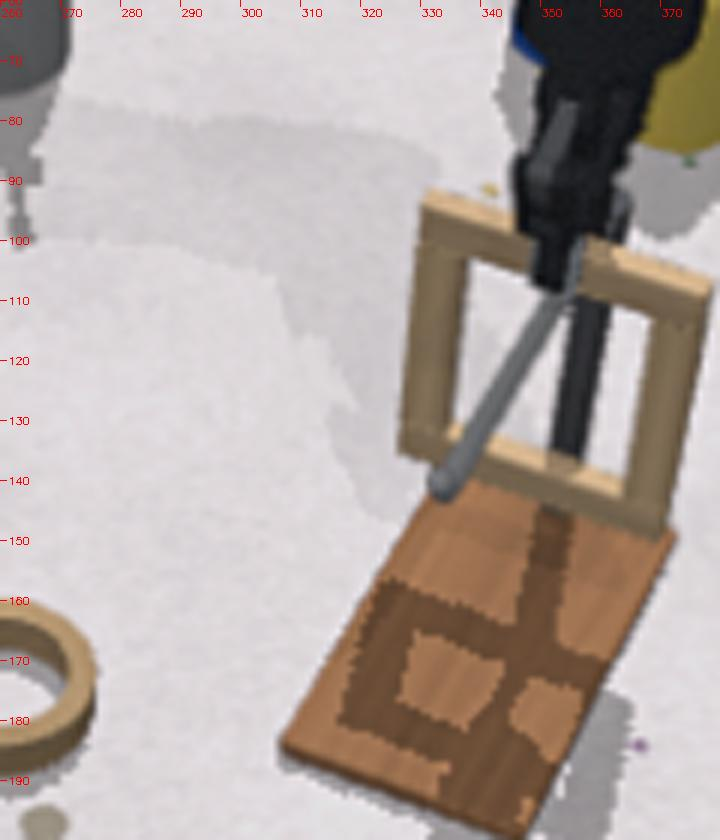

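```bash
python3 -m inch '[[[0,-10,0,0],[0,-25,0,0],[0,-50,0,0],[0,-80,0,0],[0,-80,0,0]]]'
python3 - <<'E'
from h import *
print(togo((.508,-.4405,.29),(0.012,1)))
shot("scene","s16");crop("s16","b",260,60,380,200,6,1.2)
E
```

```text
clock: 24.9
tcp_pos: [0.5529, 0.3267, 0.295]
orientation: [0.708, -0.705, -0.03, 0.024]
wrist_force: [-0.2, -0.8, 1.7]
finger_gap: 0.0299
[array([-102.9,    2. , -761.7]), np.float64(5.0)]
```

View pics/b.png

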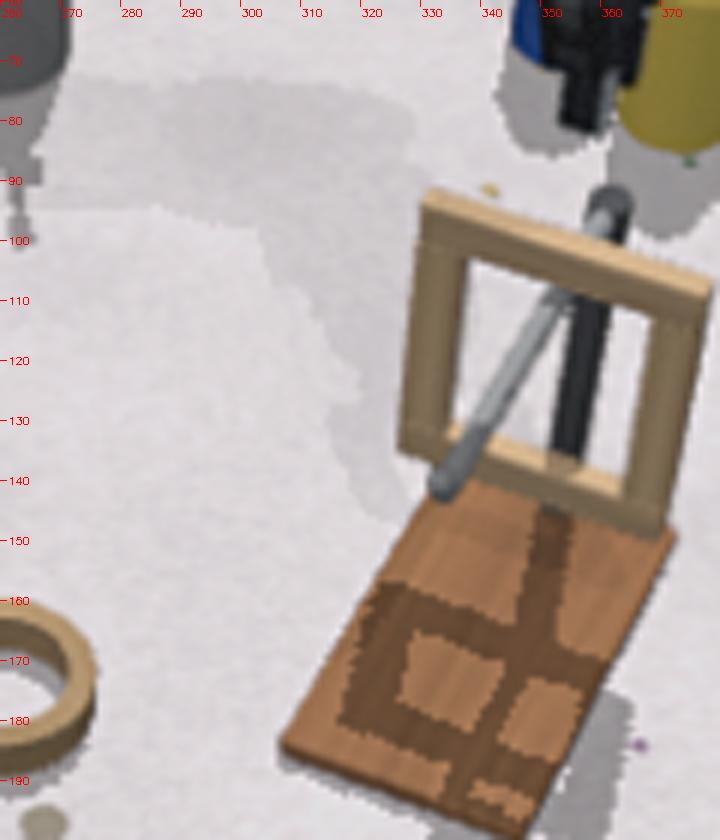

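```bash
python3 -m inch '[[[-50,0,-450,5],[-50,0,-450,5],[-50,0,-450,5],[-50,0,-450,5],[-50,0,-450,5],[-50,0,-450,5],[-50,0,-450,5],[-50,0,-450,5],[-50,0,-450,5],[-50,0,-450,5]]]' 46
python3 - <<'E'
from h import *
print(togo((.508,-.4405,.25),(0.012,1)))
shot("top","t17");crop("t17","a",340,180,440,270,7,2.2)
E
```

```text
clock: 25.95
tcp_pos: [0.5348, -0.1318, 0.2881]
orientation: [-0.707, 0.707, -0.007, 0.006]
wrist_force: [0.4, 0.8, 1.0]
finger_gap: 0.0461
[array([ -21. ,   38.4, -309.1]), np.float64(-0.4)]
```

View pics/a.png

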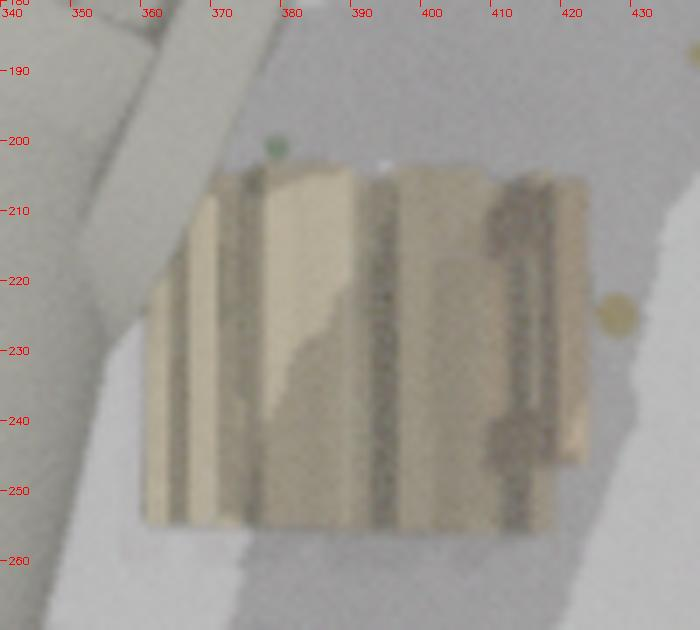

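```bash
python3 -m inch '[[[-21,0,-309,0],[-21,0,-309,0],[-21,0,-309,0],[-21,0,-309,0],[-21,0,-309,0],[-21,0,-309,0],[-21,38,-309,0],[-21,38,-309,0],[-21,38,-309,0]]]'
python3 - <<'E'
from h import *
print(togo((.508,-.4405,.118),(0.012,1)))
E
```

```text
clock: 26.9
tcp_pos: [0.5109, -0.4329, 0.2501]
orientation: [0.708, -0.706, 0.004, -0.003]
wrist_force: [0.2, 1.2, 0.8]
finger_gap: 0.046
[array([ -2.5, 132. ,  -8.1]), np.float64(0.1)]
```

```bash
python3 -m inch '[[[-2,40,-8,0],[-2,80,-8,0],[-2,105,-8,0],[-2,120,-8,0],[-2,130,-8,0],[-2,132,-8,0],[-2,132,-8,0]]]'
python3 - <<'E'
from h import *
print(togo((.508,-.4405,.118),(0.012,1)))
shot("scene","s18");crop("s18","b",110,270,220,400,6,1.2)
E
```

```text
clock: 27.6
tcp_pos: [0.5099, -0.4427, 0.1208]
orientation: [-0.707, 0.707, -0.003, 0.004]
wrist_force: [0.7, 0.2, 0.0]
finger_gap: 0.046
[array([-1.9,  2.8,  2.1]), np.float64(0.1)]
```

View pics/b.png

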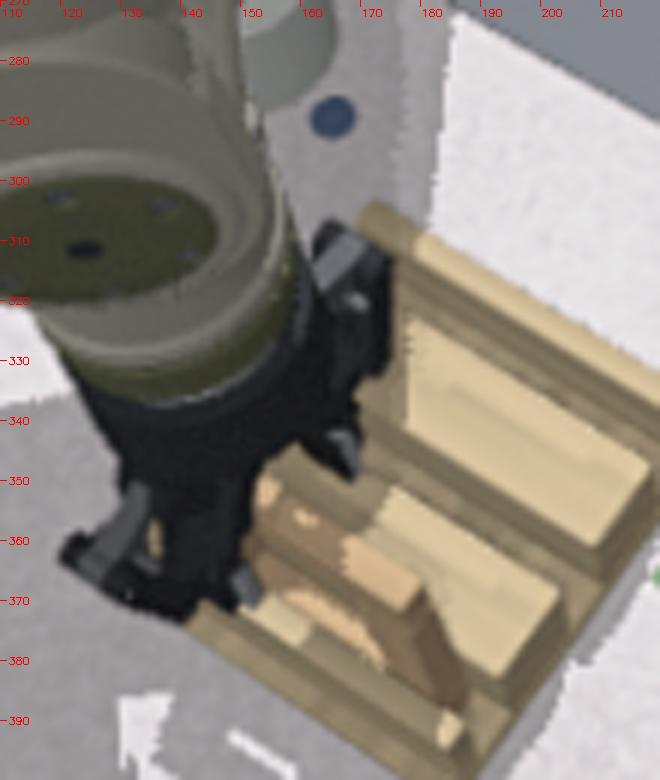

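```bash
python3 -m inch '[[[-2,2,2,0],[-2,2,2,0],[-2,2,2,0],[-2,2,2,0],[-2,2,2,0],[-2,2,2,0],[-2,2,2,0]]]' 0 40
python3 -m inch '[[[0,-20,0,0],[0,-45,0,0],[0,-75,0,0],[0,-110,0,0],[0,-150,0,0],[0,-175,0,0],[0,-175,0,0],[0,-175,0,0]]]'
python3 - <<'E'
from h import *
a=np.radians(4.7); y=np.array([-np.sin(a),np.cos(a)]); c=np.array([555,289])
s,R=st();p=s['tcp_pos']*1000; print(p.round(1),s['finger_gap'])
q=(c-160*y)/1000; print(togo((q[0],q[1],.290),y)); 
d=14;S=box(p[:2],-.6,110,14,p[2]+d-120,p[2]+d)+box(p[:2],-.6,66,14,p[2]+d-98,p[2]+d-22)
shot("scene","s19");shot("top","t19")
overlay("scene","s19","b",90,240,230,380,5,1.2,S);overlay("top","t19","a",350,160,490,280,5,2.2,S)
E
```

```text
clock: 28.35
tcp_pos: [0.5072, -0.4415, 0.1181]
orientation: [-0.707, 0.707, -0.004, 0.004]
wrist_force: [-1.5, 1.1, 6.4]
finger_gap: 0.0131
clock: 29.15
tcp_pos: [0.507, -0.4413, 0.2917]
orientation: [0.707, -0.707, 0.004, -0.004]
wrist_force: [-0.4, 1.0, -1.4]
finger_gap: 0.0131
[ 507.  -441.3  291.7] 0.013110680602700377
[array([ 54.5,   1.8, 571.5]), np.float64(-5.4)]
```

View pics/b.png

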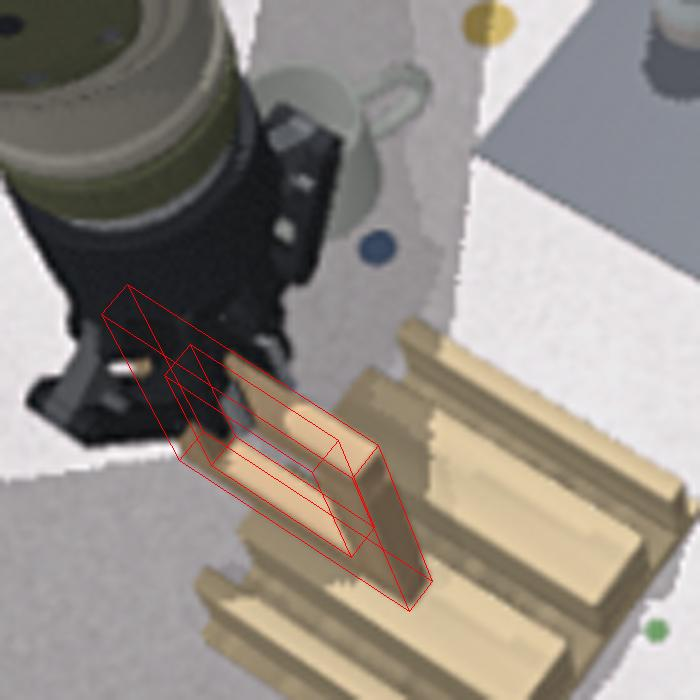

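View pics/a.png

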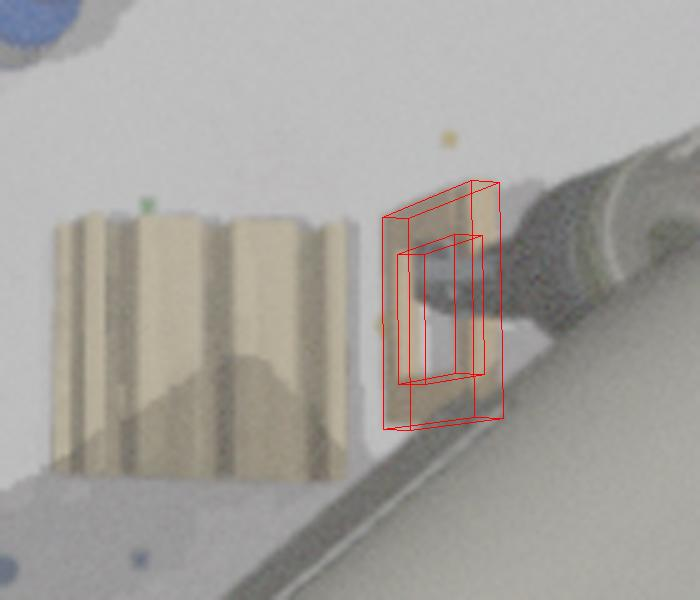

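```bash
python3 -m inch '[[[10,0,50,-5],[20,0,100,-5],[30,0,150,-5],[40,0,200,-5],[55,0,250,-5],[55,0,300,-5],[55,0,350,-5],[55,0,400,-5],[55,0,450,-5],[55,0,500,-5]]]'
python3 - <<'E'
from h import *
a=np.radians(4.7); y=np.array([-np.sin(a),np.cos(a)]); c=np.array([555,289])
q=(c-160*y)/1000; print(togo((q[0],q[1],.248),y));
E
```

```text
clock: 30.25
tcp_pos: [0.5663, 0.0543, 0.2903]
orientation: [0.707, -0.706, -0.026, 0.028]
wrist_force: [1.4, 0.0, 0.2]
finger_gap: 0.013
[array([ 7.7, 42.3, 74.9]), np.float64(-0.4)]
```

```bash
python3 -m inch '[[[7,10,40,0],[7,25,65,0],[7,40,73,0],[7,42,73,0],[7,42,73,0],[7,42,73,0]]]'
python3 - <<'E'
from h import *
a=np.radians(4.7); y=np.array([-np.sin(a),np.cos(a)]); c=np.array([555,289])
q=(c-50*y)/1000; print(togo((q[0],q[1],.248),y)); 
shot("scene","s20");crop("s20","b",260,60,380,200,6,1.2)
E
```

```text
clock: 30.85
tcp_pos: [0.5691, 0.1247, 0.2504]
orientation: [-0.707, 0.707, 0.026, -0.027]
wrist_force: [-0.8, 0.3, -0.4]
finger_gap: 0.0131
[array([ -1.4,   2.3, 114.9]), np.float64(-0.4)]
```

View pics/b.png

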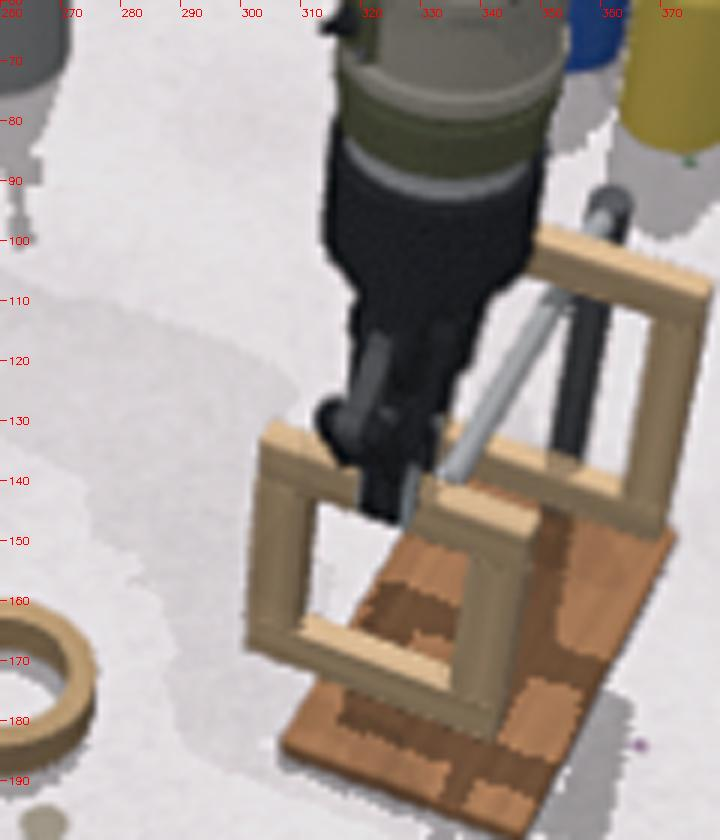

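```bash
python3 -m inch '[[[0,0,20,0],[0,0,40,0],[0,0,60,0],[-1,0,75,0],[-1,0,80,0],[-1,0,80,0]]]'
python3 - <<'E'
from h import *
shot("scene","s21");crop("s21","b",260,60,380,200,6,1.2)
E
```

```text
clock: 31.5
tcp_pos: [0.5621, 0.2054, 0.2506]
orientation: [-0.707, 0.707, 0.027, -0.027]
wrist_force: [0.5, -0.4, -1.1]
finger_gap: 0.013
```

View pics/b.png

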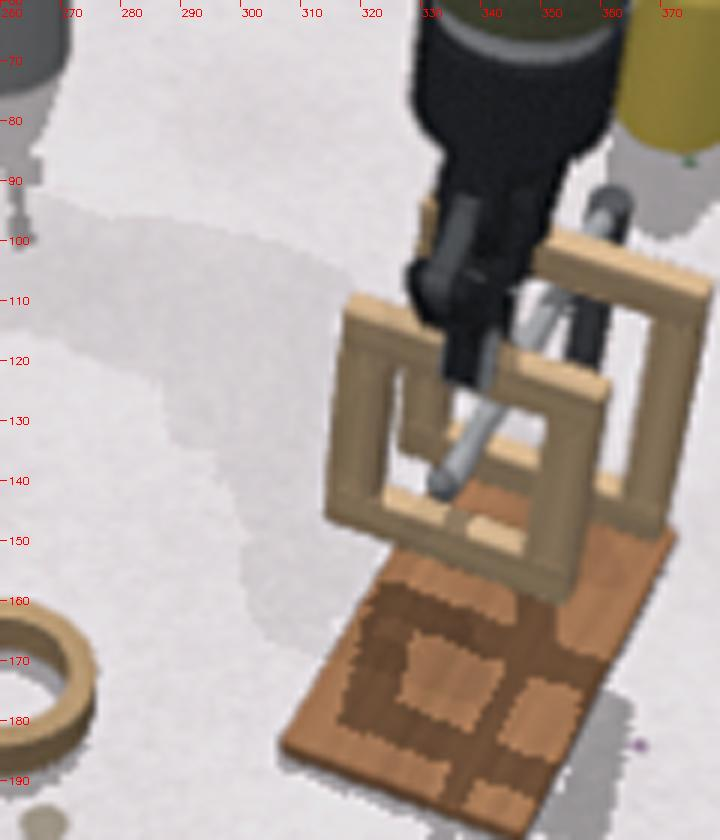

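```bash
python3 -m inch '[[[-1,0,20,0],[-1,0,35,0],[-1,0,38,0],[-1,12,38,0],[-1,22,38,0],[-1,30,38,0],[-1,35,38,0],[-1,37,38,0],[-1,37,38,0],[-1,37,38,0]]]'
python3 -m inch '[[[0,2,0,0],[0,2,0,0],[0,2,0,0]]]'
```

```text
clock: 32.55
tcp_pos: [0.5583, 0.2431, 0.2137]
orientation: [0.707, -0.707, -0.027, 0.027]
wrist_force: [-0.2, -0.7, -1.5]
finger_gap: 0.0132
clock: 32.85
tcp_pos: [0.5581, 0.2431, 0.2114]
orientation: [0.707, -0.707, -0.027, 0.027]
wrist_force: [0.3, -0.3, -0.5]
finger_gap: 0.0134
```

```bash
python3 -m inch '[[[0,1,0,0],[0,1,0,0],[0,1,0,0]]]';python3 -m inch '[[[0,1,0,0],[0,1,0,0],[0,1,0,0]]]'
```

```text
clock: 33.15
tcp_pos: [0.558, 0.2431, 0.2103]
orientation: [0.707, -0.707, -0.027, 0.027]
wrist_force: [0.7, -1.0, 0.1]
finger_gap: 0.0133
clock: 33.45
tcp_pos: [0.558, 0.2431, 0.2093]
orientation: [0.707, -0.707, -0.027, 0.027]
wrist_force: [1.1, -0.1, -1.2]
finger_gap: 0.0128
```

```bash
python3 -m inch '[[[0,1,0,0],[0,1,0,0],[0,1,0,0]]]'
python3 - <<'E'
from h import *
shot("scene","s22");crop("s22","b",280,70,380,180,7,1.2)
E
```

```text
clock: 33.75
tcp_pos: [0.5582, 0.2431, 0.2089]
orientation: [0.707, -0.707, -0.027, 0.027]
wrist_force: [-1.9, -0.1, 3.6]
finger_gap: 0.0128
```

View pics/b.png

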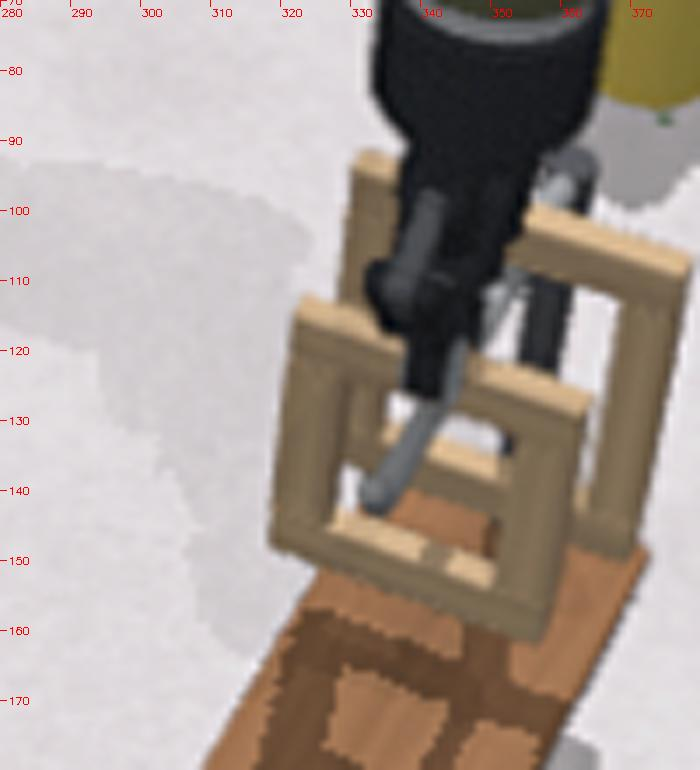

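Contact. Open the fingers slightly and rise.

```bash
python3 -m inch '[[[0,0,0,0],[0,0,0,0],[0,0,0,0],[0,0,0,0],[0,0,0,0]]]' 30
python3 -m inch '[[[0,-10,0,0],[0,-25,0,0],[0,-50,0,0],[0,-80,0,0],[0,-110,0,0],[0,-120,0,0]]]'
python3 -m inch '[[[-100,0,-250,0],[-100,0,-250,0],[-100,0,-250,0],[-100,0,-250,0],[-100,0,-250,0],[-100,0,-250,0],[-100,0,-250,0],[-100,0,-250,0]]]'
python3 - <<'E'
from h import *
shot("scene","s23");crop("s23","b",280,70,380,180,7,1.2);shot("top","t23");crop("t23","a",90,160,250,240,5,2.2)
E
```

```text
clock: 34.3
tcp_pos: [0.5581, 0.2431, 0.2081]
orientation: [-0.707, 0.707, 0.027, -0.027]
wrist_force: [-0.3, 1.1, -0.3]
finger_gap: 0.0299
clock: 34.9
tcp_pos: [0.559, 0.2434, 0.3326]
orientation: [0.707, -0.706, -0.029, 0.025]
wrist_force: [0.7, 0.1, 0.0]
finger_gap: 0.0299
clock: 35.7
tcp_pos: [0.4772, -0.014, 0.3282]
orientation: [0.707, -0.706, -0.026, 0.026]
wrist_force: [0.2, 0.2, 0.6]
finger_gap: 0.0301
```

View pics/b.png

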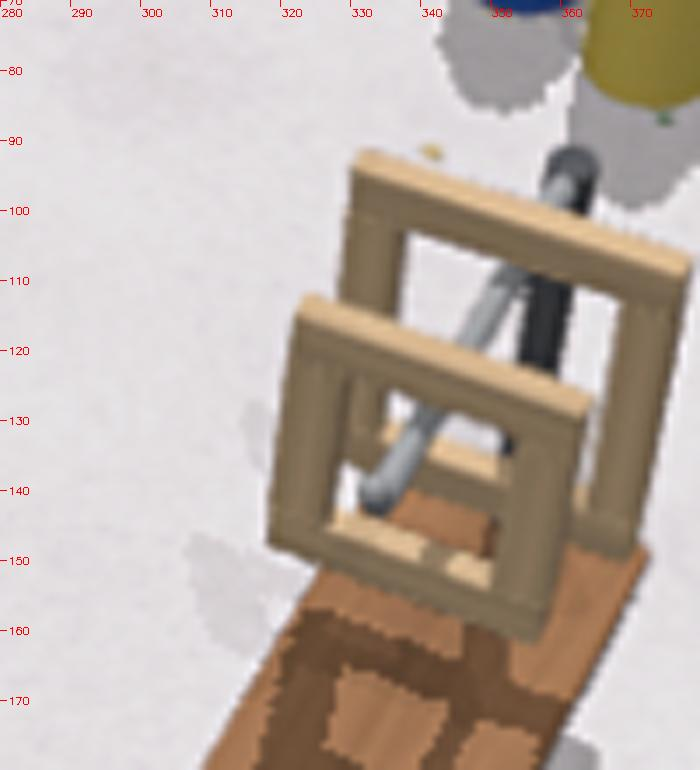

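View pics/a.png

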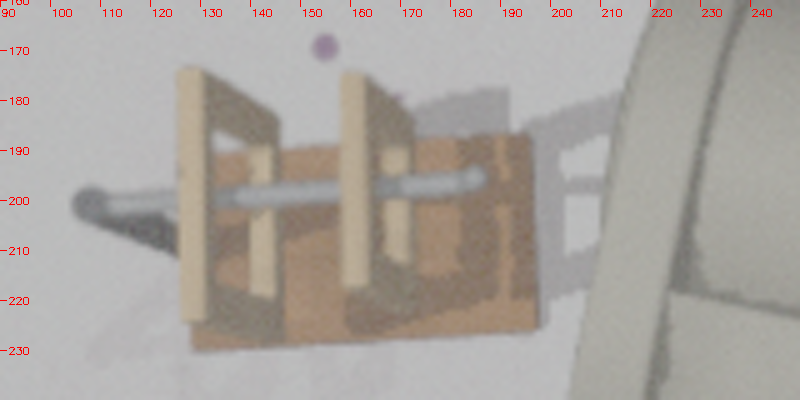

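View pics/s23.png

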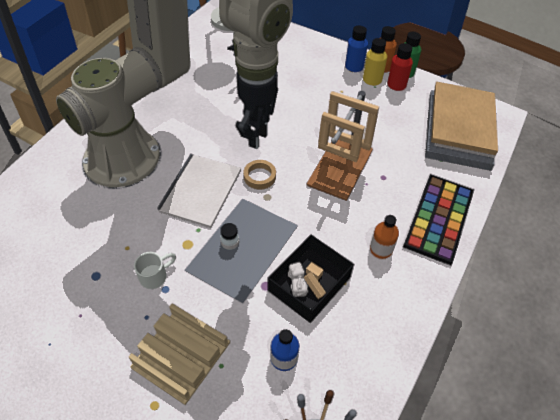

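```bash
python3 -m inch '[[[0,0,0,0],[0,0,0,0],[0,0,0,0],[0,0,0,0],[0,0,0,0],[0,0,0,0]]]'
python3 - <<'E'
from h import *
im=shot("scene","s24");o=cv2.imread("pics/s23.png")
d=cv2.absdiff(im,o).max(2); print("diff rail",d[80:200,300:385].max(),"bin",d[230:325,260:360].max(),"other",d.max())
crop("s24","b",255,225,365,325,7,1.8)
E
```

```text
clock: 36.4
tcp_pos: [0.4773, -0.0137, 0.3283]
orientation: [0.707, -0.707, -0.027, 0.027]
wrist_force: [0.5, 0.2, 0.5]
finger_gap: 0.0301
diff rail 3 bin 7 other 72
```

View pics/b.png

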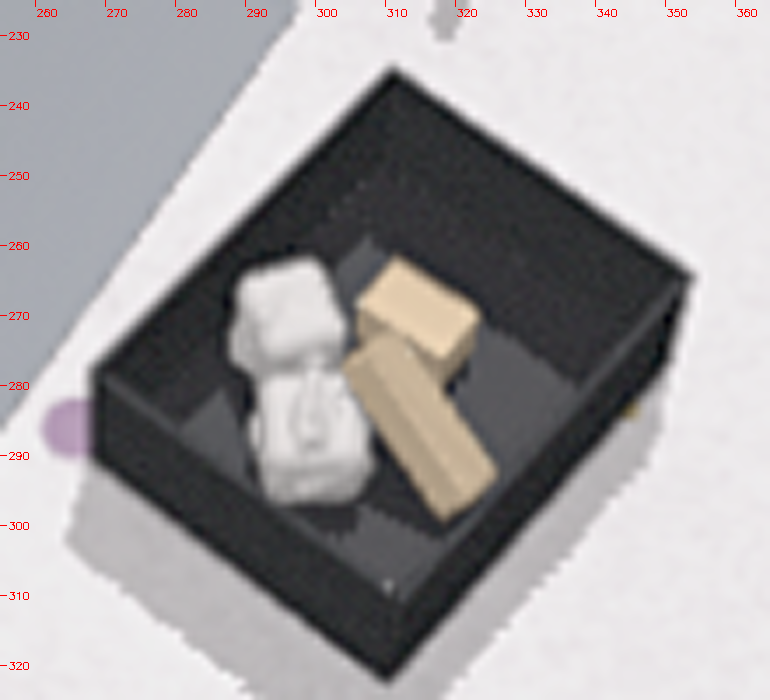

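```bash
python3 -c "
from workcell import env
print(env.hand_in())"
```

```text
the job is handed in; nothing more can be done
None
```

The job is handed in at about 36 s on the robot's clock. It gave no verdict, so the outcome below rests on my own checks.

- **Scraps:** Four were on the mat: the short offcut, the long offcut and two wads. The wide offcut was absent. All four went into the bin before I touched a frame, and the last picture shows them low inside it.
- **Frames:** Two were in the rack, the large and the small; the medium was absent. Both now hang on the bar through their openings, upright and about 80 mm apart.
- **Stillness:** Two pictures about 0.7 s apart show almost no change around the rail (pixel difference 3) or the bin (7).
- **Bystanders:** The jar, mug, tape and paint bottles look unmoved in the pictures; I did not measure their positions. The same comparison gave a larger difference (72) elsewhere in the picture. I took it to be the arm settling and did not look into it.
- **Bar position:** My readings of the bar's position along its length disagreed by about 6 mm between the foot and the bar itself, and I used a value in between.

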